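# Unload the slide dryer onto the cooling board

## Task

First switch the dryer off by pushing its lever fully over towards the block, then lift the lid off and lay it flat on the bench, clear of dryer and board. Lift every slide carrier straight out of its well and stand it upright on the cooling board, one to a cell, in the middle of the cell and square with its lines, filling the row nearer the robot before using the back row. When all are out, lay the lid back squarely on the dryer so that it covers all the wells; leave the cup and the bottle where they are.

Things in the scene. Friction and masses are not known exactly. Their poses are not given: they have to be found in the camera images.
- dryer: Fixed white and aluminium block, 158 (x) x 162 (y) x 120 mm high, left or right of the robot; x roughly away from the robot. Origin: centre of its underside. Six open wells at x = -38, +38, y = -52, 0, +52 mm, each 70 (x) x 46 (y) mm, 114 mm deep, floor 6 mm up, walls 6 mm. On its -x side a control shelf (110 mm out, 100 wide, 30 high) carries the switch.
- switch (a joint): The dryer's toggle lever: black stick about 60 mm long on the control shelf, 150 mm from the block's centre. 0 = on, leaning 0.5 rad to the dryer's -x side; it swings in the dryer's x-z plane to 1.0 rad = off, leaning 0.5 rad towards the block, and stays where left. A light push moves it.
- switch_tip (a point): The upper end of the switch lever (moves with it).
- lid_grip (a point): Centre of the lid's black bar handle. Lid: loose white plate 160 (x) x 164 (y) x 8 mm, 0.35 kg, no lip; at the start it lies flat on the dryer's rim over all wells. The bar runs along the lid's y: 84 mm long, 12 wide (x), 14 high; its centre is 39 mm above the lid's underside, 24 mm of air under it, posts near its ends. z up.
- board: Cooling board fixed to the bench, a flat grey plate 216 mm (its x) by 232 mm (its y), 6 mm thick, without a rim, ruled with thin black lines into 2 rows of 3 cells, each 88 mm (x) by 64 mm (y). Origin: centre of its underside, on the bench. Its x axis points roughly away from the robot.
- cell0 (a point): Centre of a board cell, on the board's top face, axes as the board's: front row (nearer the robot, board x = -44 mm), board y = +64 mm.
- cell1 (a point): Centre of a board cell, on the board's top face, axes as the board's: front row (nearer the robot, board x = -44 mm), board y = +0 mm.
- cell2 (a point): Centre of a board cell, on the board's top face, axes as the board's: front row (nearer the robot, board x = -44 mm), board y = -64 mm.
- cell3 (a point): Centre of a board cell, on the board's top face, axes as the board's: back row (board x = +44 mm), board y = +64 mm.
- cell4 (a point): Centre of a board cell, on the board's top face, axes as the board's: back row (board x = +44 mm), board y = +0 mm.
- cell5 (a point): Centre of a board cell, on the board's top face, axes as the board's: back row (board x = +44 mm), board y = -64 mm.
- carrier0_mid (a point): Slide carrier, 3 to 5 of six present: grey and steel upright block 67 (x) x 43 (y) x 68 mm, 0.25 kg, heavy foot, grip tab centred on top 12 (x) x 26 (y) x 42 mm high, 110 mm tall in all. This point: its centre, 55 mm above its underside; z up. Starts in a dryer well, 1.5 mm play, axes as the dryer's, tab top 4 mm below the rim: fingers fit only straight down, either side of the tab along x.
- carrier1_mid (a point): Slide carrier, 3 to 5 of six present: grey and steel upright block 67 (x) x 43 (y) x 68 mm, 0.25 kg, heavy foot, grip tab centred on top 12 (x) x 26 (y) x 42 mm high, 110 mm tall in all. This point: its centre, 55 mm above its underside; z up. Starts in a dryer well, 1.5 mm play, axes as the dryer's, tab top 4 mm below the rim: fingers fit only straight down, either side of the tab along x.
- carrier2_mid (a point): Slide carrier, 3 to 5 of six present: grey and steel upright block 67 (x) x 43 (y) x 68 mm, 0.25 kg, heavy foot, grip tab centred on top 12 (x) x 26 (y) x 42 mm high, 110 mm tall in all. This point: its centre, 55 mm above its underside; z up. Starts in a dryer well, 1.5 mm play, axes as the dryer's, tab top 4 mm below the rim: fingers fit only straight down, either side of the tab along x.
- carrier3_mid (a point): Slide carrier, 3 to 5 of six present: grey and steel upright block 67 (x) x 43 (y) x 68 mm, 0.25 kg, heavy foot, grip tab centred on top 12 (x) x 26 (y) x 42 mm high, 110 mm tall in all. This point: its centre, 55 mm above its underside; z up. Starts in a dryer well, 1.5 mm play, axes as the dryer's, tab top 4 mm below the rim: fingers fit only straight down, either side of the tab along x.
- carrier4_mid (a point): Slide carrier, 3 to 5 of six present: grey and steel upright block 67 (x) x 43 (y) x 68 mm, 0.25 kg, heavy foot, grip tab centred on top 12 (x) x 26 (y) x 42 mm high, 110 mm tall in all. This point: its centre, 55 mm above its underside; z up. Starts in a dryer well, 1.5 mm play, axes as the dryer's, tab top 4 mm below the rim: fingers fit only straight down, either side of the tab along x.
- carrier5_mid (a point): Slide carrier, 3 to 5 of six present: grey and steel upright block 67 (x) x 43 (y) x 68 mm, 0.25 kg, heavy foot, grip tab centred on top 12 (x) x 26 (y) x 42 mm high, 110 mm tall in all. This point: its centre, 55 mm above its underside; z up. Starts in a dryer well, 1.5 mm play, axes as the dryer's, tab top 4 mm below the rim: fingers fit only straight down, either side of the tab along x.
- pencup: Bystander: grey open cup, 72 mm wide, 100 mm high. Origin at the centre of its underside.
- flask: Bystander: amber bottle, 64 mm wide, 140 mm high. Origin at the centre of its underside.
Things that resemble listed ones, but are neither listed nor needed, are in the scene too. Of the things that look like the part that bears lid_grip, the smallest one is meant.

How it is judged:
On the way, in this order (a step that is already met when the one before it is completed fails the run):
1. the switch is fully off, with the lid still on the dryer (value of joint switch above 0.85 rad and height (world z) of lid_grip above 0.15 m and horizontal distance between lid_grip and dryer below 0.06 m), for 0.2 s.
2. the lid lies flat on the bench, clear of dryer and board, let go (height (world z) of lid_grip below 0.0425 m and angle between lid_grip's own z axis and vertical below 0.05 rad and contact force between the fingers and lid below 0.1 N), for 0.2 s.
3. every carrier stands in its own cell, the front row full, let go ((horizontal distance between carrier0_mid and cell0 below 0.012 m or horizontal distance between carrier0_mid and cell1 below 0.012 m or horizontal distance between carrier0_mid and cell2 below 0.012 m or horizontal distance between carrier0_mid and cell3 below 0.012 m or horizontal distance between carrier0_mid and cell4 below 0.012 m or horizontal distance between carrier0_mid and cell5 below 0.012 m) and (horizontal distance between carrier1_mid and cell0 below 0.012 m or horizontal distance between carrier1_mid and cell1 below 0.012 m or horizontal distance between carrier1_mid and cell2 below 0.012 m or horizontal distance between carrier1_mid and cell3 below 0.012 m or horizontal distance between carrier1_mid and cell4 below 0.012 m or horizontal distance between carrier1_mid and cell5 below 0.012 m) and (horizontal distance between carrier2_mid and cell0 below 0.012 m or horizontal distance between carrier2_mid and cell1 below 0.012 m or horizontal distance between carrier2_mid and cell2 below 0.012 m or horizontal distance between carrier2_mid and cell3 below 0.012 m or horizontal distance between carrier2_mid and cell4 below 0.012 m or horizontal distance between carrier2_mid and cell5 below 0.012 m) and (horizontal distance between carrier3_mid and cell0 below 0.012 m or horizontal distance between carrier3_mid and cell1 below 0.012 m or horizontal distance between carrier3_mid and cell2 below 0.012 m or horizontal distance between carrier3_mid and cell3 below 0.012 m or horizontal distance between carrier3_mid and cell4 below 0.012 m or horizontal distance between carrier3_mid and cell5 below 0.012 m) and (horizontal distance between carrier4_mid and cell0 below 0.012 m or horizontal distance between carrier4_mid and cell1 below 0.012 m or horizontal distance between carrier4_mid and cell2 below 0.012 m or horizontal distance between carrier4_mid and cell3 below 0.012 m or horizontal distance between carrier4_mid and cell4 below 0.012 m or horizontal distance between carrier4_mid and cell5 below 0.012 m) and (horizontal distance between carrier5_mid and cell0 below 0.012 m or horizontal distance between carrier5_mid and cell1 below 0.012 m or horizontal distance between carrier5_mid and cell2 below 0.012 m or horizontal distance between carrier5_mid and cell3 below 0.012 m or horizontal distance between carrier5_mid and cell4 below 0.012 m or horizontal distance between carrier5_mid and cell5 below 0.012 m) and angle between the x axis of each of carrier0_mid, carrier1_mid, carrier2_mid, carrier3_mid, carrier4_mid, carrier5_mid and the x axis of board, either way round below 0.15 rad and angle between each of carrier0_mid, carrier1_mid, carrier2_mid, carrier3_mid, carrier4_mid, carrier5_mid's own z axis and vertical below 0.06 rad and height (world z) of each of carrier0_mid, carrier1_mid, carrier2_mid, carrier3_mid, carrier4_mid, carrier5_mid below 0.066 m and horizontal distance between any of carrier0_mid, carrier1_mid, carrier2_mid, carrier3_mid, carrier4_mid, carrier5_mid and cell0 below 0.012 m and horizontal distance between any of carrier0_mid, carrier1_mid, carrier2_mid, carrier3_mid, carrier4_mid, carrier5_mid and cell1 below 0.012 m and horizontal distance between any of carrier0_mid, carrier1_mid, carrier2_mid, carrier3_mid, carrier4_mid, carrier5_mid and cell2 below 0.012 m and contact force between the fingers and carrier0 below 0.1 N and contact force between the fingers and carrier1 below 0.1 N and contact force between the fingers and carrier2 below 0.1 N and contact force between the fingers and carrier3 below 0.1 N and contact force between the fingers and carrier4 below 0.1 N and contact force between the fingers and carrier5 below 0.1 N), for 0.2 s.
4. the lid lies squarely on the dryer again (x of lid_grip in the frame of dryer between -0.012 and 0.012 m and y of lid_grip in the frame of dryer between -0.012 and 0.012 m and angle between the x axis of lid_grip and the x axis of dryer, either way round below 0.12 rad and height (world z) of lid_grip between 0.154 and 0.164 m and angle between lid_grip's own z axis and vertical below 0.04 rad), for 0.2 s.
At the end, for the whole second after the job is handed in: Switch over 0.85 rad; each carrier upright within 12 mm of a cell centre, square within 0.15 rad, all three front cells filled; lid flat on the dryer rim, centred within 12 mm each way, square within 0.12 rad; all at rest (all of step 4 and value of joint switch above 0.85 rad and (horizontal distance between carrier0_mid and cell0 below 0.012 m or horizontal distance between carrier0_mid and cell1 below 0.012 m or horizontal distance between carrier0_mid and cell2 below 0.012 m or horizontal distance between carrier0_mid and cell3 below 0.012 m or horizontal distance between carrier0_mid and cell4 below 0.012 m or horizontal distance between carrier0_mid and cell5 below 0.012 m) and (horizontal distance between carrier1_mid and cell0 below 0.012 m or horizontal distance between carrier1_mid and cell1 below 0.012 m or horizontal distance between carrier1_mid and cell2 below 0.012 m or horizontal distance between carrier1_mid and cell3 below 0.012 m or horizontal distance between carrier1_mid and cell4 below 0.012 m or horizontal distance between carrier1_mid and cell5 below 0.012 m) and (horizontal distance between carrier2_mid and cell0 below 0.012 m or horizontal distance between carrier2_mid and cell1 below 0.012 m or horizontal distance between carrier2_mid and cell2 below 0.012 m or horizontal distance between carrier2_mid and cell3 below 0.012 m or horizontal distance between carrier2_mid and cell4 below 0.012 m or horizontal distance between carrier2_mid and cell5 below 0.012 m) and (horizontal distance between carrier3_mid and cell0 below 0.012 m or horizontal distance between carrier3_mid and cell1 below 0.012 m or horizontal distance between carrier3_mid and cell2 below 0.012 m or horizontal distance between carrier3_mid and cell3 below 0.012 m or horizontal distance between carrier3_mid and cell4 below 0.012 m or horizontal distance between carrier3_mid and cell5 below 0.012 m) and (horizontal distance between carrier4_mid and cell0 below 0.012 m or horizontal distance between carrier4_mid and cell1 below 0.012 m or horizontal distance between carrier4_mid and cell2 below 0.012 m or horizontal distance between carrier4_mid and cell3 below 0.012 m or horizontal distance between carrier4_mid and cell4 below 0.012 m or horizontal distance between carrier4_mid and cell5 below 0.012 m) and (horizontal distance between carrier5_mid and cell0 below 0.012 m or horizontal distance between carrier5_mid and cell1 below 0.012 m or horizontal distance between carrier5_mid and cell2 below 0.012 m or horizontal distance between carrier5_mid and cell3 below 0.012 m or horizontal distance between carrier5_mid and cell4 below 0.012 m or horizontal distance between carrier5_mid and cell5 below 0.012 m) and angle between the x axis of each of carrier0_mid, carrier1_mid, carrier2_mid, carrier3_mid, carrier4_mid, carrier5_mid and the x axis of board, either way round below 0.15 rad and angle between each of carrier0_mid, carrier1_mid, carrier2_mid, carrier3_mid, carrier4_mid, carrier5_mid's own z axis and vertical below 0.06 rad and height (world z) of each of carrier0_mid, carrier1_mid, carrier2_mid, carrier3_mid, carrier4_mid, carrier5_mid below 0.066 m and horizontal distance between any of carrier0_mid, carrier1_mid, carrier2_mid, carrier3_mid, carrier4_mid, carrier5_mid and cell0 below 0.012 m and horizontal distance between any of carrier0_mid, carrier1_mid, carrier2_mid, carrier3_mid, carrier4_mid, carrier5_mid and cell1 below 0.012 m and horizontal distance between any of carrier0_mid, carrier1_mid, carrier2_mid, carrier3_mid, carrier4_mid, carrier5_mid and cell2 below 0.012 m and linear speed of each of carrier0, carrier1, carrier2, carrier3, carrier4, carrier5, lid below 0.02 m/s); the robot touches nothing.
It fails at once if the cup is moved more than 30 mm (distance of pencup from where it was at the start of the episode above 0.03 m).
It fails at once if the bottle is moved more than 30 mm (distance of flask from where it was at the start of the episode above 0.03 m).
Of carrier0, carrier1, carrier2, carrier3, carrier4, carrier5 only 3 to 5 are there at a start; the rules pass over those that are not, and their reading is None.
At some moment in a run one of carrier0, carrier1, carrier2, carrier3, carrier4, carrier5, lid may be knocked a few centimetres aside while the robot is not near it.
It also fails if it takes over 210 s, if anything falls off the work surface, if the arm or the gripper's body presses on something with over 40 N, if the wrist force passes 120 N, or if a joint passes its speed limit or range.

## Robot

A 6-joint arm with a two-finger parallel gripper is mounted at the origin on the work surface. World frame = base frame: x ahead of the robot, y to its left, z up, the work surface at z = 0. Lengths are in m, angles in rad, forces in N, time in s.
With the tool pointing down it reaches from about 0.35 to 0.85 m from the base axis. Payload 8.1 kg.
Tool frame: the origin (TCP) lies at the very end of the fingers, on their centre line; the grasp point (between the pads) lies 19 mm behind it; x points along the fingers, y is the direction in which the jaws open and shut, and the axes are right-handed (so a half turn about x gives the same grasp; the last joint's range is limited). The gripper opens to 85 mm and grips with 20 to 120 N. Pads are 22 mm wide; open, the fingers measure 114 mm over their backs; the gripper's body (76 mm by 85 mm) begins 54 mm behind the grasp point. The pads swing forward as they close: fully open they stand 13 mm farther back than shut.
Start: joints at [1.121, 0.13, 1.488, -0, 1.523, -0.085], TCP at [0.214, 0.561, 0.231] pointing down, gripper open.
Joint ranges: [-2.96, 2.96], [-0.89, 2.26], [0.02, 2.5], [-1.34, 4.48], [0, 2.73], [-2.66, 2.66]. Speed limits (rad/s): [2.39, 2.39, 2.79, 3.14, 3.14, 3.14].

## Interface

Orientations are given as a unit quaternion [w, x, y, z].
In Python, from plant import r, optics gives the robot as it stands.
- The arm moves only by the tool carry_out, never from a script. Its argument "targets" is a list of rows, each a list of 7 numbers: the turn, a rotation vector about the tool's x, y, z in degrees, then the shift along the tool's x, y, z in cm, then the closure, from -1 (fully open) to 1 (shut), so that 0 is half open. A call has exactly 10 rows; each row is the pose to reach, as a shift and turn from the pose commanded when the call began, along the tool's axes at that moment; what a row does not reach only later rows make up. A row lasts 1/12 s, in which the tool goes at most 41.7 mm and 7.16 degrees, less where a joint would pass 70% of its speed; a pose out of reach is approached as far as the arm can. A call with a gripper value outside its range is refused whole. The fingers move at their own pace and stop on an object; "newtons" is the grip in N (left out, the last holds). Time passes only in rows, so rows that repeat a pose let the fingers close, or fill a call up. It gives the time, the measured TCP pose, the force and the opening at its end, in the units of the state.
- r.sense(): the state, without advancing time (a new reading comes with each control period).
- optics.camera(name): name is "side" or "top" or "wrist"; returns (picture, depth): 480x640x3 uint8, blue, green, red; 480x640 float32, m along the optical axis (not along the pixel's ray), 0 where there is no reading.
- optics.get_calibration(name): a dict with "intrinsics" (3x3 intrinsics, pixels), "extrinsics" (4x4, takes a point from world to camera coordinates). Camera axes: x right, y up, looking along -z (the intrinsics and any distortion apply to the point x, -y, -z); pixel columns grow to the right and rows downward; lengths in m; the calibration is good to about 2 mm. A picture is of the moment at which its call begins: read the wrist's pose just before it. get_calibration takes no time and is no camera call; for the wrist camera it gives the pose at the moment of the call.
- r.close_job(): hands the job in, once; it reports no verdict.
The state is a dict: "clock": time; "joints": joint angles; "qvel": joint speeds; "tau": joint torques, N m; "tool_pos": TCP position; "orientation": TCP orientation; "ft_force": force on the tool from outside, world axes, zero at the start; "wrist_torque": the same for the moment, N m; "opening": finger opening in m.
Only numpy, scipy, OpenCV 4.12 (cv2) and the standard library are available. Lean on these libraries where they do the work, as an engineer would, in place of code of your own. Each camera call takes 0.05 s, during which the arm holds its last target.

## Working session

There is one attempt and no reset: what is moved stays moved. The work goes in short steps, Python scripts to look and compute and a tool call to move; the robot and the scene stay as the last step left them, time stands still between calls to the robot, and variables do not carry over. Pictures are saved under pics/ and viewed, and the job is handed in when it is done.

Besides the shell and the picture viewer there is one more tool, called after "Emit:" as name([rows], argument=value, ...), one row to a line, values as JSON. carry_out: Moves the arm, as the interface text tells. Its arguments: {"type":"object","properties":{"targets":{"type":"array"},"newtons":{"type":"number"}},"required":["targets"]}

```bash
ls -la; mkdir -p pics; python3 - <<'E'
from plant import r, optics
import cv2,numpy as np
print(r.sense())
for n in ["side","top","wrist"]:
    p,d=optics.camera(n); cv2.imwrite(f"pics/{n}0.png",p); np.save(f"pics/{n}0.npy",d)
    c=optics.get_calibration(n); print(n,c)
E
```

```text
total 12
drwxr-xr-x  3 agent agent 4096 Dec  6 18:07 .
drwxr-xr-x 23 root  root  4096 Dec  6 18:07 ..
drwxr-xr-x  2 agent agent 4096 Dec  6 18:07 pics
{'clock': 0.0, 'joints': array([ 1.12061882e+00,  1.31152388e-01,  1.48929778e+00, -3.25548312e-05,
        1.52301666e+00, -8.54175519e-02]), 'qvel': array([-9.48269207e-04,  9.78198414e-05, -1.26689215e-03, -9.13312760e-04,
        3.27336267e-04,  1.84445317e-03]), 'tau': array([ 5.42020134e-04, -5.69382405e+01, -5.00562286e+01, -2.60249553e-04,
        1.43682034e-02,  3.41125690e-05]), 'tool_pos': array([0.21378884, 0.56001602, 0.23023953]), 'orientation': array([ 0.69521484,  0.12760572,  0.69554333, -0.12888981]), 'ft_force': array([ 0.45373423,  0.41122871, -0.05818771]), 'wrist_torque': array([-0.00100562, -0.02183877, -0.0483454 ]), 'opening': 0.0855242018020196}
side {'intrinsics': array([[623.28150689,   0.        , 323.50066401],
       [  0.        , 623.28150689, 235.73391114],
       [  0.        ,   0.        ,   1.        ]]), 'extrinsics': array([[ 0.90370579, -0.42763569,  0.02106077, -0.38495932],
       [ 0.248143
[... 529 characters left out ...]
    [-7.36675690e-02,  1.30166451e-03,  9.97282004e-01,
        -1.31870130e+00],
       [ 0.00000000e+00,  0.00000000e+00,  0.00000000e+00,
         1.00000000e+00]])}
wrist {'intrinsics': array([[368.27580388,   0.        , 318.09951746],
       [  0.        , 368.27580388, 240.81417885],
       [  0.        ,   0.        ,   1.        ]]), 'extrinsics': array([[ 3.56945721e-01,  9.34124734e-01, -8.56335611e-04,
        -5.99935623e-01],
       [-8.84169571e-01,  3.37560906e-01, -3.22950157e-01,
         4.19264579e-02],
       [-3.01386664e-01,  1.16032822e-01,  9.46415587e-01,
        -3.80289679e-01],
       [ 0.00000000e+00,  0.00000000e+00,  0.00000000e+00,
         1.00000000e+00]])}
```

View pics/top0.png

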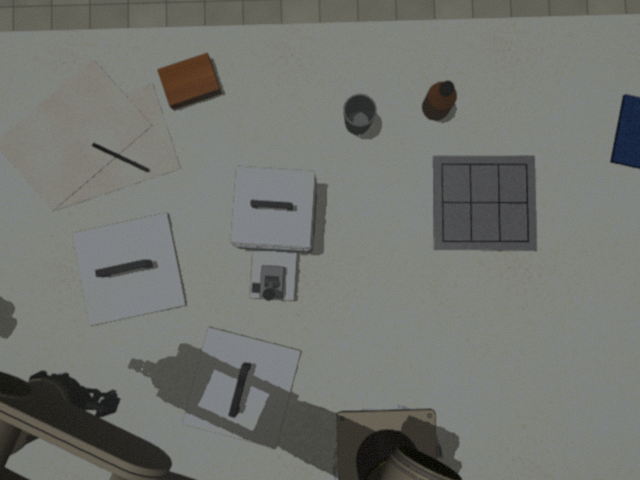

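View pics/side0.png

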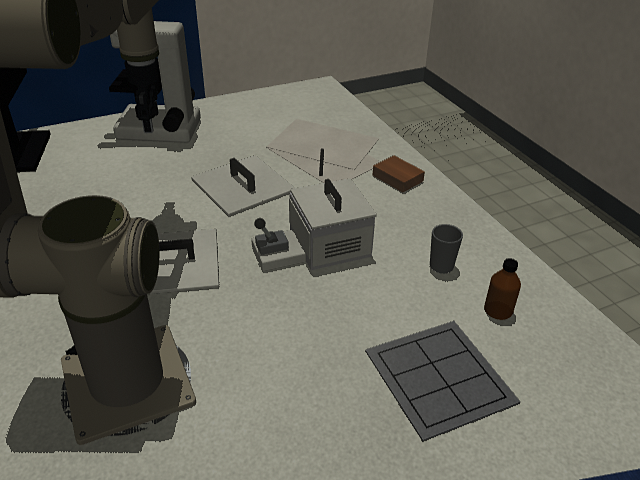

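View pics/wrist0.png

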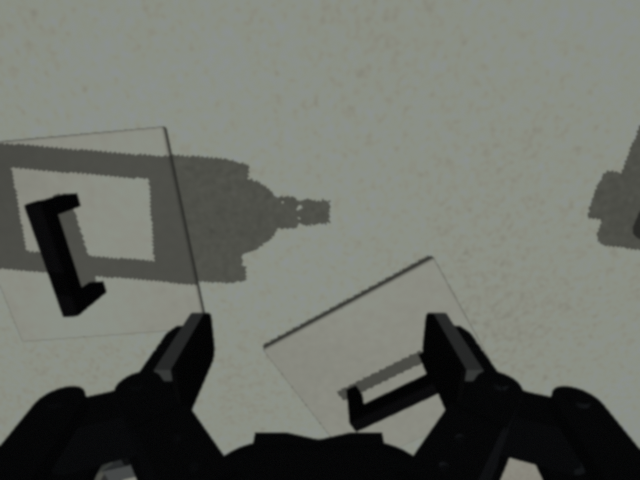

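The lid on the dryer (bar at top-image pixel 273,205) has two look-alikes: one at (126,268) and one at (243,385), both lying on the bench and seemingly larger. I'll measure all three before choosing.

```bash
cat > h.py <<'E'
from plant import r, optics
import cv2,numpy as np
from scipy.spatial.transform import Rotation as R
def cloud(d,c):
    K=c["intrinsics"];E=c["extrinsics"]
    v,u=np.mgrid[0:d.shape[0],0:d.shape[1]]
    X=np.stack([(u-K[0,2])/K[0,0]*d,-(v-K[1,2])/K[1,1]*d,-d],-1)
    return (X-E[:3,3])@E[:3,:3]
def proj(P,c):
    K=c["intrinsics"];E=c["extrinsics"]
    q=np.atleast_2d(P)@E[:3,:3].T+E[:3,3]
    return np.stack([K[0,2]+K[0,0]*q[:,0]/-q[:,2],K[1,2]-K[1,1]*q[:,1]/-q[:,2]],-1)
def look(n,save=None):
    c=optics.get_calibration(n); p,d=optics.camera(n)
    if save: cv2.imwrite(f"pics/{save}.png",p)
    return p,d,cloud(d,c),c
def px2w(u,v,z,c):
    K=c["intrinsics"];E=c["extrinsics"]
    ray=np.array([(u-K[0,2])/K[0,0],-(v-K[1,2])/K[1,1],-1])@E[:3,:3]
    o=-E[:3,3]@E[:3,:3]
    return o+ray*((z-o[2])/ray[2])
def rect(P):
    (c,s,a)=cv2.minAreaRect((P[:,:2]*1000).astype(np.float32)); return np.round(c,1),np.round(s,1),round(a,2)
def blobs(mask,W,minn=60):
    n,l,st,_=cv2.connectedComponentsWithStats(mask.astype(np.uint8))
    out=[]
    for i in range(1,n):
        if st[i,4]>=minn: out.append((st[i],W[l==i]))
    return out
def rel(pos,yaw_deg=None,tilt=None):
    """shift cm in tool axes and rotvec deg from present pose to tool-down pose at pos with jaw (tool y) direction yaw"""
    s=r.sense(); q=s["orientation"]; R0=R.from_quat([q[1],q[2],q[3],q[0]])
    sh=R0.inv().apply(np.array(pos)-s["tool_pos"])*100
    rv=None
    if yaw_deg is not None:
        best=None
        for k in (0,180):
            a=np.radians(yaw_deg+k); y=np.array([np.cos(a),np.sin(a),0]); x=np.array([0,0,-1.]); 
            if tilt is not None: pass
            z=np.cross(x,y); Rt=R.from_matrix(np.stack([x,y,z],1))
            v=(R0.inv()*Rt).as_rotvec(degrees=True)
            if best is None or np.linalg.norm(v)<np.linalg.norm(best): best=v
        rv=best
    return sh,rv
def show():
    s=r.sense(); q=s["orientation"]; M=R.from_quat([q[1],q[2],q[3],q[0]]).as_matrix()
    print("t",round(s["clock"],2),"tcp",s["tool_pos"].round(4),"x",M[:,0].round(3),"jaw",round(np.degrees(np.arctan2(M[1,1],M[0,1])),2),"F",s["ft_force"].round(1),"T",s["wrist_torque"].round(2),"op",round(s["opening"],4),"j",s["joints"].round(2))
E
python3 - <<'E'
from h import *
d=np.load("pics/top0.npy"); c=optics.get_calibration("top"); W=cloud(d,c); p=cv2.imread("pics/top0.png")
g=p.astype(int).sum(2)
print("bench z",np.median(W[300:330,380:600,2]),"corner0",W[100,300],W[240,630])
# lid top
z=W[...,2]
for st,P in blobs((z>0.118)&(z<0.140)&(W[...,0]>.2),W): print("lidtop",st,P.mean(0),rect(P))
for st,P in blobs((z>0.15)&(z<0.185)&(W[...,0]>.2),W,20): print("z.15-.185",st,P.mean(0),rect(P))
for st,P in blobs((z>0.025)&(z<0.06)&(W[...,0]>.1),W,20): print("z.03-.06",st,P.mean(0),rect(P))
for st,P in blobs((z>0.06)&(z<0.115)&(W[...,0]>.2),W,10): print("z.06-.115",st,P.mean(0),rect(P))
# board
hsv=cv2.cvtColor(p,cv2.COLOR_BGR2HSV)
m=(p.max(2)<125)&(p.max(2)-p.min(2).astype(int)<25); m[:,:420]=0;m[:,560:]=0;m[:140]=0;m[270:]=0
n,l,st,_=cv2.connectedComponentsWithStats(m.astype(np.uint8)); i=1+st[1:,4].argmax()
v,u=np.nonzero(l==i); P=np.array([px2w(a,b,.006,c) for a,b in zip(u,v)]); print("board",st[i],rect(P),np.median(W[l==i][:,2]))
for dz in (0,):
  pass
# decoy lids
for (x,y,w,h) in [(70,205,120,125),(180,320,125,140)]:
  q=W[y:y+h,x:x+w]; mm=(q[...,2]>.0045)&(q[...,2]<.02); P=q[mm]; print(rect(P),len(P),np.median(P[:,2]))
cv2.imwrite("pics/topcrop.png",cv2.resize(p[150:320,210:340],None,fx=4,fy=3.5,interpolation=cv2.INTER_CUBIC))
E
```

```text
bench z 0.0005089077547473456 corner0 [0.81395389 0.17048527 0.00202258] [ 0.46882087 -0.5674675   0.00075845]
lidtop [ 230  166   85   83 5960] [0.54969771 0.22888019 0.12870227] (array([550.9, 229.4]), array([164.7, 163.4]), 84.83)
z.15-.185 [250 199  43  10 279] [0.55129452 0.22885966 0.16591367] (array([551.7, 229.2]), array([84. , 12.9]), 84.6)
z.03-.06 [ 157   52   63   55 2159] [0.85837807 0.41982454 0.0357622 ] (array([860. , 420.7]), array([ 93.5, 120.1]), 17.2)
z.03-.06 [423  96  28  22 150] [ 0.76773683 -0.12424594  0.04316033] (array([ 771.4, -129.8]), array([62.8, 28. ]), 63.3)
z.03-.06 [346 102  26  18 169] [0.77825201 0.03653535 0.04345959] (array([773.4,  38. ]), array([56.6, 30.1]), 77.47)
z.03-.06 [345 122  24  11  68] [0.73155224 0.04700529 0.04246077] (array([733.6,  46.6]), array([52.2, 15.5]), 77.3)
z.03-.06 [ 249  249   52   52 1922] [0.41806098 0.23823576 0.03736329] (array([413.5, 236.4]), array([108.2, 108. ]), 84.73)
z.03-.06 [139 259  12   9  47] [0.44540586 0.51389239 0.04460349] (array([443.5, 514.7]), array([12.1, 22.5]), 55.62)
z.03-.06 [ 97 273  13   
[... 626 characters left out ...]
 0.09472365] (array([502.9, 193.5]), array([111.1, 224.5]), 38.2)
z.06-.115 [ 95 259  52  18 324] [0.43758695 0.56549838 0.06338696] (array([438. , 564.9]), array([ 16.1, 113.3]), 10.53)
z.06-.115 [262 275  18  25 203] [0.39159928 0.24197886 0.07840251] (array([386.4, 245.5]), array([33.7, 50.9]), 78.41)
z.06-.115 [238 364  10  12  63] [0.21076461 0.30502535 0.06332927] (array([210.9, 304.3]), array([15.4, 26.7]), 68.52)
board [  431   154   108    98 10104] (array([ 564.4, -241.6]), array([243.1, 222.7]), 87.56) 0.006390133011931042
(array([441.8, 564.8]), array([274.1, 279.6]), 88.49) 9495 0.011638861431284434
(array([163.2, 317.1]), array([276.7, 304.1]), 88.44) 10100 0.011403571042442887
```

View pics/topcrop.png

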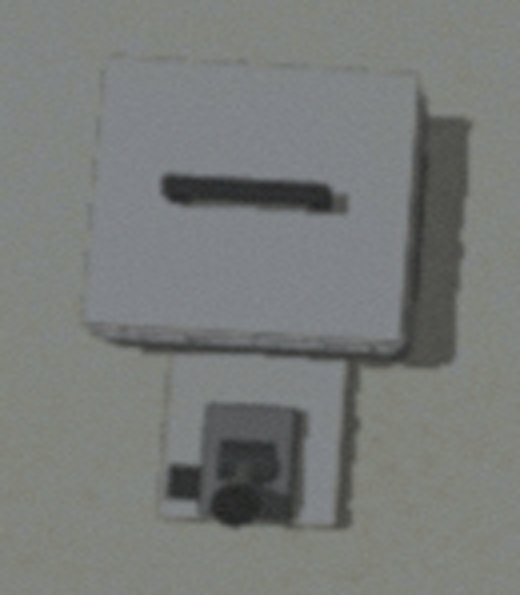

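The bars measure 84 mm (on the dryer) against about 113 mm for both bench look-alikes. The crop confirms the lid at (273,205), which lies on the dryer, as the smallest and therefore the right one. The lever ball is at about (269,293). Next I measure the lever.

```bash
python3 - <<'E'
from h import *
yaw=np.radians(-5.2); C=np.array([.551,.2293])
Rm=np.array([[np.cos(yaw),-np.sin(yaw)],[np.sin(yaw),np.cos(yaw)]])
for n in ["top","side"]:
    d=np.load(f"pics/{n}0.npy"); c=optics.get_calibration(n); W=cloud(d,c).reshape(-1,3); p=cv2.imread(f"pics/{n}0.png").reshape(-1,3)
    L=(W[:,:2]-C)@Rm
    m=(L[:,0]>-.2)&(L[:,0]<-.09)&(abs(L[:,1])<.06)&(W[:,2]>.02)
    Q=np.c_[L[m],W[m,2]]; col=p[m].max(1)
    for z0 in np.arange(.02,.12,.008):
        k=(Q[:,2]>z0)&(Q[:,2]<=z0+.008)
        if k.sum()>3: print(n,round(z0,3),k.sum(),"x",(np.percentile(Q[k,0],[2,50,98])*1000).round(),"y",(np.percentile(Q[k,1],[2,50,98])*1000).round(),col[k].mean().round())
    m=(abs(L[:,0])<.1)&(abs(L[:,1])<.1)&(W[:,2]>.15)
    Q=np.c_[L[m],W[m,2]]; print(n,"bar local",(Q.min(0)*1000).round(),(Q.max(0)*1000).round(),Q.mean(0).round(4))
p=cv2.imread("pics/side0.png"); cv2.imwrite("pics/sidecrop.png",cv2.resize(p[170:290,230:400],None,fx=4,fy=4,interpolation=cv2.INTER_CUBIC))
E
```

```text
top 0.02 215 x [-191. -131.  -91.] y [-51. -14.  48.] 119.0
top 0.028 1046 x [-189. -128.  -91.] y [-50.  -5.  46.] 121.0
top 0.036 60 x [-186. -128.  -94.] y [-50. -26.  43.] 109.0
top 0.044 42 x [-182. -139. -118.] y [-27. -16.  23.] 78.0
top 0.052 432 x [-186. -142. -119.] y [-26.  -6.  23.] 82.0
top 0.06 133 x [-179. -150. -126.] y [-22.  -2.  16.] 62.0
top 0.068 23 x [-161. -156. -148.] y [-14.  -5.   3.] 61.0
top 0.076 8 x [-165. -162. -159.] y [-6. -4.  2.] 64.0
top 0.084 8 x [-167. -164. -162.] y [-5. -2.  1.] 67.0
top 0.1 6 x [-189. -177. -170.] y [-14. -12.   6.] 53.0
top 0.108 53 x [-191. -180. -168.] y [-13.  -3.  11.] 51.0
top 0.116 62 x [-187. -179. -170.] y [-11.  -2.   8.] 44.0
top bar local [ -6. -42. 151.] [  7.  42. 173.] [ 0.0003 -0.0004  0.1659]
side 0.02 150 x [-191. -153.  -92.] y [-57. -51.  34.] 82.0
side 0.028 549 x [-189. -130.  -91.] y [-55. -32.  40.] 118.0
side 0.036 80 x [-187. -152. -114.] y [-33. -26.  12.] 44.0
side 0.044 108 x [-187. -159. -117.] y [-32. -27.  18.] 45.0
side 0.052 294 x [-186. -156. -119.] y [-31. -11.  19.] 62.0
side 0.06 82 x [-177. -153. -140.] y [-28. -10.  11.] 45.0
side 0.068 18 x [-166. -157. -148.] y [-17.  -6.   6.] 55.0
side 0.076 10 x [-170. -162. -159.] y [-10.  -7.  -3.] 66.0
side 0.084 11 x [-172. -167. -164.] y [-11.  -7.  -2.] 54.0
side 0.092 10 x [-183. -172. -166.] y [-12.  -9.  -2.] 45.0
side 0.1 21 x [-190. -181. -167.] y [-17. -13.  -0.] 27.0
side 0.108 40 x [-190. -180. -168.] y [-19. -11.  -1.] 29.0
side 0.116 33 x [-188. -179. -170.] y [-16.  -7.   3.] 35.0
side bar local [ -6. -48. 150.] [  8.  41. 172.] [ 1.000e-04 -8.500e-03  1.637e-01]
```

View pics/sidecrop.png

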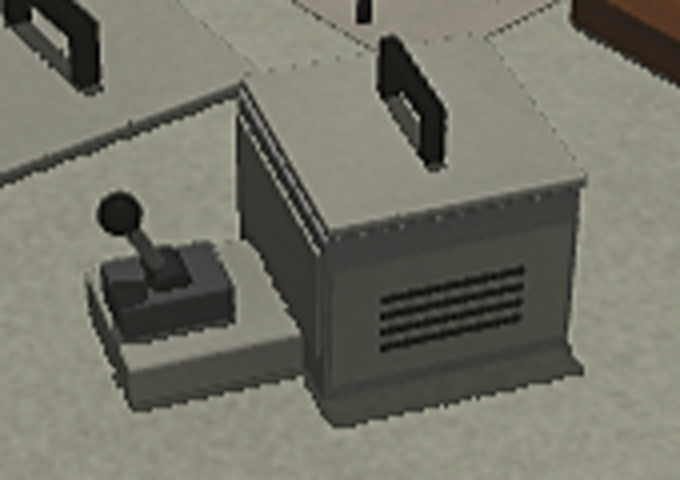

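```bash
cat >> h.py <<'E'
DY=-5.2; DC=np.array([.551,.2293])
def d2w(x,y,z): 
    a=np.radians(DY); return np.array([DC[0]+x*np.cos(a)-y*np.sin(a),DC[1]+x*np.sin(a)+y*np.cos(a),z])
def go(pos,yaw=None):
    sh,rv=rel(pos,yaw)
    print("->",np.round(pos,4),"SHIFT cm",sh.round(2),"TURN",None if rv is None else rv.round(2),"rows",round(np.linalg.norm(sh)/4.17,1),0 if rv is None else round(np.linalg.norm(rv)/7.16,1))
E
python3 - <<'E'
from h import *
show()
go(d2w(-.215,-.002,.23),84.8); go(d2w(-.215,-.002,.10),84.8)
E
```

```text
t 0.15 tcp [0.2139 0.5601 0.2305] x [-0.001 -0.001 -1.   ] jaw 69.1 F [-0.4 -0.5 -0.1] T [ 0.05 -0.02  0.05] op 0.0854 j [ 1.12  0.13  1.49 -0.    1.52 -0.09]
-> [0.3367 0.2468 0.23  ] SHIFT cm [  0.08 -24.89  22.66] TURN [-15.7   -0.02   0.08] rows 8.1 2.2
-> [0.3367 0.2468 0.1   ] SHIFT cm [ 13.08 -24.87  22.66] TURN [-15.7   -0.02   0.08] rows 8.7 2.2
```

Emit:
carry_out([
  [-5,0,0,0,-2.5,2.3,1],
  [-10,0,0,0,-5,4.6,1],
  [-15.7,0,0,0,-8,7.3,1],
  [-15.7,0,0,0,-11,10,1],
  [-15.7,0,0,0,-14,12.7,1],
  [-15.7,0,0,0,-17,15.4,1],
  [-15.7,0,0,0,-20,18.1,1],
  [-15.7,0,0,0,-22.5,20.5,1],
  [-15.7,0,0,0,-24.9,22.7,1],
  [-15.7,0,0,0,-24.9,22.7,1],
])

```text
clock: 0.98
tool_pos: [0.3389, 0.2425, 0.2312]
orientation: [0.707, 0.033, 0.706, -0.034]
ft_force: [-0.7, -0.1, -0.2]
opening: 0.0
```

```bash
python3 - <<'E'
from h import *
show()
go(d2w(-.215,-.002,.10),84.8);go(d2w(-.140,-.002,.10),84.8)
E
```

```text
t 0.98 tcp [0.3389 0.2425 0.2312] x [ 0.001 -0.002 -1.   ] jaw 84.54 F [-0.7 -0.1 -0.2] T [-0.    0.01  0.01] op 0.0 j [ 0.5  -0.39  1.96 -0.    1.57 -0.98]
-> [0.3367 0.2468 0.1   ] SHIFT cm [13.12  0.43 -0.28] TURN [-0.26  0.07  0.11] rows 3.1 0.0
-> [0.4114 0.24   0.1   ] SHIFT cm [13.13  0.47  7.22] TURN [-0.26  0.07  0.11] rows 3.6 0.0
```

Emit:
carry_out([
  [0,0,0,3.5,0,-0.3,1],
  [0,0,0,7,0,-0.3,1],
  [0,0,0,10,0,-0.3,1],
  [0,0,0,13.1,0,-0.3,1],
  [0,0,0,13.1,0,-0.3,1],
  [0,0,0,13.1,0,0.5,1],
  [0,0,0,13.1,0,1.5,1],
  [0,0,0,13.1,0,2.5,1],
  [0,0,0,13.1,0,3.5,1],
  [0,0,0,13.1,0,4.5,1],
])

```text
clock: 1.82
tool_pos: [0.3846, 0.2433, 0.1021]
orientation: [0.707, 0.033, 0.705, -0.032]
ft_force: [-0.8, 0.3, 2.0]
opening: -0.0
```

```bash
python3 - <<'E'
from h import *
show()
go(d2w(-.140,-.002,.10),84.8)
p,d,W,c=look("side","s1"); cv2.imwrite("pics/s1c.png",cv2.resize(p[130:290,200:400],None,fx=4,fy=3.7))
E
```

```text
t 1.82 tcp [0.3846 0.2433 0.1021] x [ 0.003  0.001 -1.   ] jaw 84.78 F [-0.8  0.3  2. ] T [ 0.08  0.24 -0.  ] op -0.0 j [ 0.45 -0.17  2.03  0.    1.28 -1.03]
-> [0.4114 0.24   0.1   ] SHIFT cm [ 0.22 -0.09  2.7 ] TURN [-0.02  0.15 -0.09] rows 0.6 0.0
```

View pics/s1c.png

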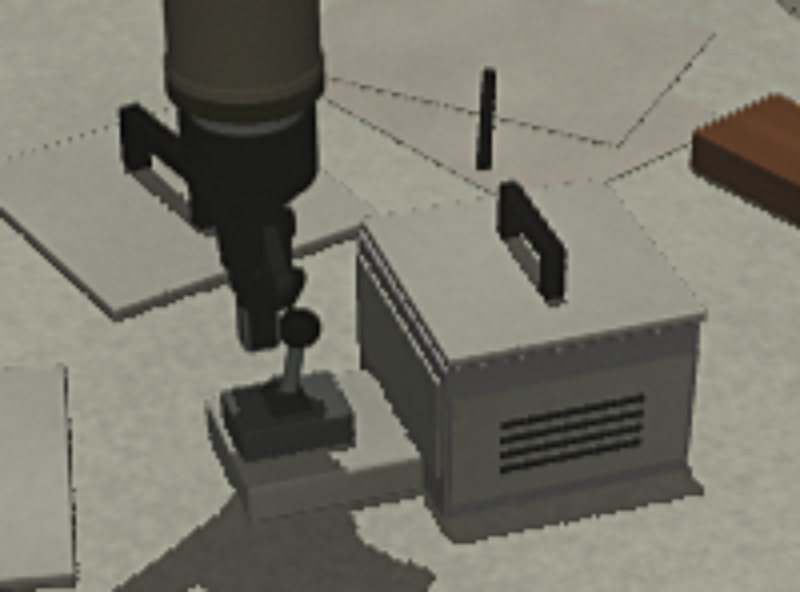

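The lever ball (crop 300,328) is now upright and touching the fingers. I'll keep pushing.

Emit:
carry_out([
  [0,0,0,0,0,0.8,1],
  [0,0,0,0,0,1.6,1],
  [0,0,0,0,0,2.2,1],
  [0,0,0,0,0,2.6,1],
  [0,0,0,0,0,2.8,1],
  [0,0,0,0,0,2.9,1],
  [0,0,0,0,0,3.0,1],
  [0,0,0,0,0,3.1,1],
  [0,0,0,0,0,3.1,1],
  [0,0,0,0,0,3.1,1],
])

```text
clock: 2.7
tool_pos: [0.405, 0.2407, 0.0995]
orientation: [0.7, 0.031, 0.713, -0.032]
ft_force: [-45.6, 1.2, 33.1]
opening: 0.0003
```

```bash
python3 - <<'E'
from h import *
show()
go(d2w(-.138,-.002,.10),84.8)
p,d,W,c=look("side","s2"); cv2.imwrite("pics/s2c.png",cv2.resize(p[130:290,200:400],None,fx=4,fy=3.7))
E
```

```text
t 2.7 tcp [0.405  0.2407 0.0995] x [-0.018 -0.001 -1.   ] jaw 84.89 F [-45.6   1.2  33.1] T [ 0.15  7.35 -0.06] op 0.0003 j [ 0.42 -0.1   1.97  0.01  1.29 -1.06]
-> [0.4134 0.2398 0.1   ] SHIFT cm [-0.06 -0.01  0.85] TURN [ 0.09 -1.    0.14] rows 0.2 0.1
```

View pics/s2c.png

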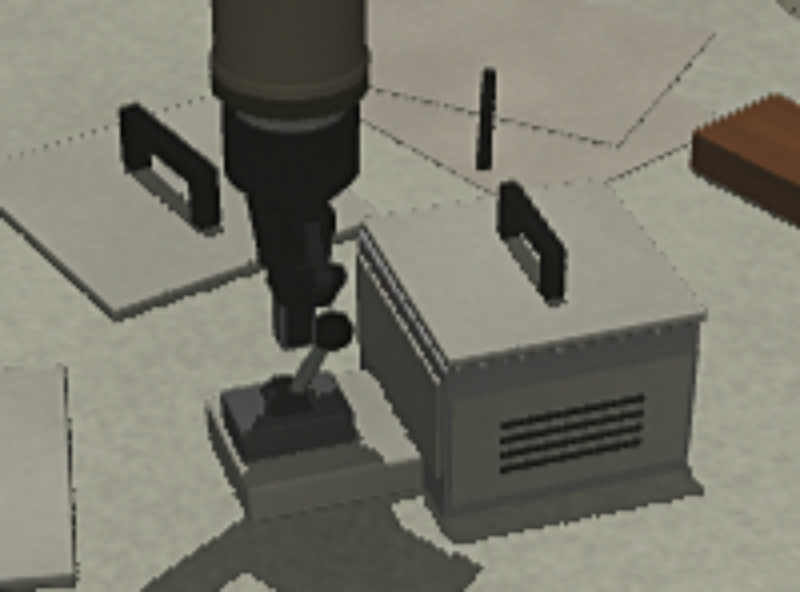

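The force rose to the stop and the lever leans towards the block, so it is off. Backing away and going up.

Emit:
carry_out([
  [0,0,0,0,0,-1.5,1],
  [0,0,0,0,0,-3,1],
  [0,0,0,-3,0,-4,1],
  [0,0,0,-6.5,0,-4,1],
  [0,0,0,-10,0,-4,1],
  [0,0,0,-13,0,-4,1],
  [0,0,0,-15,0,-4,1],
  [0,0,0,-15,0,-4,1],
  [0,0,0,-15,0,-4,1],
  [0,0,0,-15,0,-4,1],
])

```text
clock: 3.58
tool_pos: [0.3731, 0.2435, 0.2495]
orientation: [0.706, 0.032, 0.707, -0.032]
ft_force: [-0.5, 0.1, -0.4]
opening: 0.0005
```

```bash
python3 - <<'E'
from h import *
show()
p,d,W,c=look("top","t3")
show()
W=W.reshape(-1,3);m=(W[:,2]>.15)&(W[:,2]<.2)&(abs(W[:,0]-.55)<.1)&(abs(W[:,1]-.23)<.06)
print(rect(W[m]), W[m,2].max())
m=(W[:,2]>.1)&(W[:,2]<.125)&(abs(W[:,0]-.42)<.06)&(abs(W[:,1]-.24)<.06)
a=np.radians(DY); L=(W[m,:2]-DC)@np.array([[np.cos(a),-np.sin(a)],[np.sin(a),np.cos(a)]]); print("ball local",L.mean(0),m.sum(),np.percentile(L[:,0],[2,98]))
go([.5515,.2293,.21],-5.2)
E
```

```text
t 3.58 tcp [0.3731 0.2435 0.2495] x [-0.001 -0.    -1.   ] jaw 84.79 F [-0.5  0.1 -0.4] T [ 0.04 -0.05 -0.06] op 0.0005 j [ 0.46 -0.31  1.87 -0.    1.58 -1.02]
t 3.63 tcp [0.3727 0.2433 0.2489] x [-0.002 -0.001 -1.   ] jaw 84.79 F [ 0.3 -1.1  0.5] T [0.03 0.03 0.03] op -0.0002 j [ 0.46 -0.31  1.87 -0.    1.58 -1.02]
(array([551.9, 229.1]), array([83.9, 12.6]), 83.96) 0.17230327765956033
ball local [-0.08139432 -0.0143406 ] 131 [-0.08445718 -0.0770704 ]
-> [0.5515 0.2293 0.21  ] SHIFT cm [ 3.86  0.23 17.94] TURN [ 8.999e+01 -2.000e-02  1.300e-01] rows 4.4 12.6
```

Emit:
carry_out([
  [7,0,0,0,0,2,0],
  [14,0,0,0,0,4,-1],
  [21,0,0,0,0,6,-1],
  [28,0,0,0,0,8,-1],
  [35,0,0,0,0,10,-1],
  [42,0,0,0,0,12,-1],
  [49,0,0,0,0,14,-1],
  [56,0,0,0,0.2,16,-1],
  [63,0,0,0,0.2,17,-1],
  [70,0,0,0,0.2,17.9,-1],
])

```text
clock: 4.47
tool_pos: [0.5518, 0.2288, 0.2477]
orientation: [0.558, 0.432, 0.56, -0.434]
ft_force: [-0.5, 0.7, -0.0]
opening: 0.0856
```

```bash
python3 - <<'E'
from h import *
show()
go([.5515,.2293,.21],-5.4);go([.5515,.2293,.148],-5.4)
E
```

```text
t 4.47 tcp [0.5518 0.2288 0.2477] x [-0.004 -0.001 -1.   ] jaw 14.42 F [-0.5  0.7 -0. ] T [-0.03  0.02 -0.02] op 0.0856 j [ 0.31  0.12  1.47 -0.    1.56  0.06]
-> [0.5515 0.2293 0.21  ] SHIFT cm [ 3.77  0.   -0.06] TURN [19.82  0.05  0.21] rows 0.9 2.8
-> [0.5515 0.2293 0.148 ] SHIFT cm [ 9.97  0.02 -0.06] TURN [19.82  0.05  0.21] rows 2.4 2.8
```

Emit:
carry_out([
  [7,0,0,0,0,0,-1],
  [14,0,0,0,0,0,-1],
  [19.8,0,0,2,0,0,-1],
  [19.8,0,0,4,0,0,-1],
  [19.8,0,0,6,0,0,-1],
  [19.8,0,0,8,0,0,-1],
  [19.8,0,0,9.5,0,0,-1],
  [19.8,0,0,10.3,0,0,-1],
  [19.8,0,0,10.6,0,0,-1],
  [19.8,0,0,10.6,0,0,-1],
])

```text
clock: 5.3
tool_pos: [0.5507, 0.2291, 0.1428]
orientation: [-0.477, -0.521, -0.478, 0.522]
ft_force: [0.4, 0.1, 1.1]
opening: 0.0853
```

```bash
python3 - <<'E'
from h import *
show()
go([.5515,.2293,.141],-5.4)
p,d,W,c=look("side","s4"); cv2.imwrite("pics/s4c.png",cv2.resize(p[90:290,200:400],None,fx=3,fy=3))
E
```

```text
t 5.3 tcp [0.5507 0.2291 0.1428] x [-0.002 -0.001 -1.   ] jaw -5.0 F [0.4 0.1 1.1] T [0.02 0.03 0.03] op 0.0853 j [ 0.31  0.18  1.6  -0.    1.37  0.4 ]
-> [0.5515 0.2293 0.141 ] SHIFT cm [ 0.18  0.07 -0.03] TURN [0.4  0.06 0.14] rows 0.0 0.1
```

View pics/s4c.png

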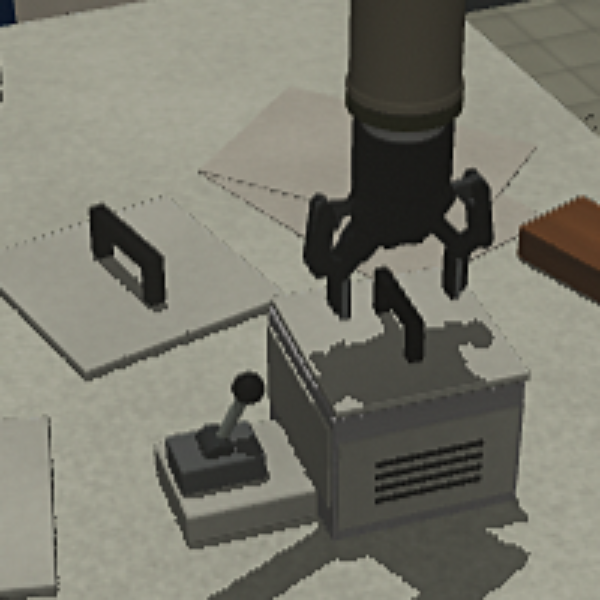

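The lever (crop 245,388) stays leaning towards the block, and the fingers stand on either side of the bar. Closing.

Emit:
carry_out([
  [0,0,0,0.15,0,0,0.5],
  [0,0,0,0.15,0,0,1],
  [0,0,0,0.15,0,0,1],
  [0,0,0,0.15,0,0,1],
  [0,0,0,0.15,0,0,1],
  [0,0,0,0.15,0,0,1],
  [0,0,0,0.15,0,0,1],
  [0,0,0,0.15,0,0,1],
  [0,0,0,0.15,0,0,1],
  [0,0,0,0.15,0,0,1],
], newtons=60)

```text
clock: 6.18
tool_pos: [0.5519, 0.2295, 0.1433]
orientation: [0.478, 0.522, 0.478, -0.521]
ft_force: [-0.0, -0.8, 3.7]
opening: 0.0109
```

Emit:
carry_out([
  [0,0,0,-0.3,0,0,1],
  [0,0,0,-1,0,0,1],
  [0,0,0,-2,0,0,1],
  [0,0,0,-3.5,0,0,1],
  [0,0,0,-5,0,0,1],
  [0,0,0,-6.5,0,0,1],
  [0,0,0,-7.5,0,0,1],
  [0,0,0,-8,0,0,1],
  [0,0,0,-8,0,0,1],
  [0,0,0,-8,0,0,1],
])

```text
clock: 7.02
tool_pos: [0.5514, 0.2294, 0.2225]
orientation: [-0.478, -0.521, -0.478, 0.521]
ft_force: [-1.2, -0.4, -4.1]
opening: 0.0103
```

```bash
python3 - <<'E'
from h import *
show()
p,d,W,c=look("top","t5");show()
p,d,W,c=look("side","s5"); cv2.imwrite("pics/s5c.png",p)
go([.48,.01,.22],-5.4)
E
```

```text
t 7.02 tcp [0.5514 0.2294 0.2225] x [-0. -0. -1.] jaw -5.0 F [-1.2 -0.4 -4.1] T [ 0.02 -0.02  0.02] op 0.0103 j [ 0.31  0.13  1.51 -0.    1.51  0.4 ]
t 7.07 tcp [0.5511 0.2293 0.2218] x [-0.001 -0.    -1.   ] jaw -5.0 F [-0.4  0.1 -4.4] T [ 0.   -0.01 -0.01] op 0.0108 j [ 0.31  0.13  1.51 -0.    1.51  0.4 ]
-> [0.48 0.01 0.22] SHIFT cm [ 0.17 -5.15 22.46] TURN [0.4  0.05 0.11] rows 5.5 0.1
```

View pics/s5c.png

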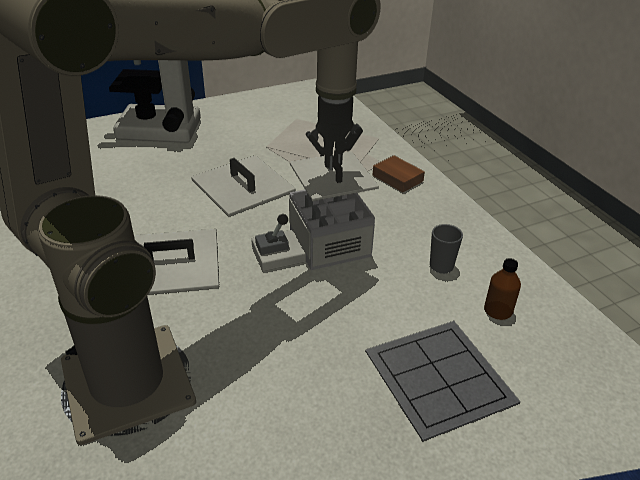

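View pics/t5.png

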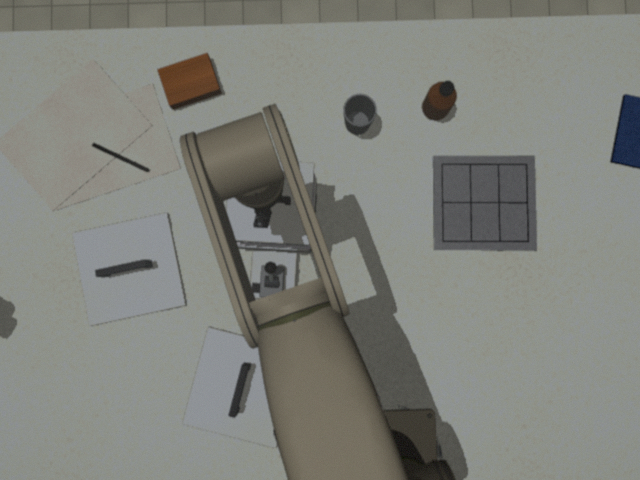

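Emit:
carry_out([
  [0,0,0,0,-0.4,1.6,1],
  [0,0,0,0,-1,4.5,1],
  [0,0,0,0,-1.7,7.5,1],
  [0,0,0,0,-2.4,10.5,1],
  [0,0,0,0,-3.1,13.5,1],
  [0,0,0,0,-3.8,16.5,1],
  [0,0,0,0,-4.4,19.3,1],
  [0,0,0,0,-4.9,21.4,1],
  [0,0,0,0,-5.1,22.4,1],
  [0,0,0,0,-5.1,22.4,1],
])

```text
clock: 7.95
tool_pos: [0.4804, 0.009, 0.222]
orientation: [-0.477, -0.522, -0.477, 0.522]
ft_force: [-0.2, 0.7, -4.3]
opening: 0.0105
```

```bash
python3 - <<'E'
from h import *
show()
go([.48,.01,.021],-5.0)
E
```

```text
t 7.95 tcp [0.4804 0.009  0.222 ] x [-0.001 -0.    -1.   ] jaw -5.15 F [-0.2  0.7 -4.3] T [ 0.05  0.06 -0.  ] op 0.0105 j [-0.09 -0.19  1.82 -0.    1.51  0.  ]
-> [0.48  0.01  0.021] SHIFT cm [ 2.01e+01 -2.00e-02 -1.10e-01] TURN [-0.15  0.03  0.07] rows 4.8 0.0
```

Emit:
carry_out([
  [0,0,0,2,0,0,1],
  [0,0,0,5,0,0,1],
  [0,0,0,8,0,0,1],
  [0,0,0,11,0,0,1],
  [0,0,0,14,0,0,1],
  [0,0,0,16.5,0,0,1],
  [0,0,0,18,0,0,1],
  [0,0,0,19,0,0,1],
  [0,0,0,19.4,0,0,1],
  [0,0,0,19.6,0,0,1],
])

```text
clock: 8.78
tool_pos: [0.4812, 0.0113, 0.0264]
orientation: [-0.478, -0.521, -0.478, 0.521]
ft_force: [-0.2, -0.7, -3.4]
opening: 0.0108
```

Emit:
carry_out([
  [0,0,0,0.1,0,0,1],
  [0,0,0,0.2,0,0,1],
  [0,0,0,0.25,0,0,1],
  [0,0,0,0.25,0,0,1],
  [0,0,0,0.25,0,0,0.3],
  [0,0,0,0.25,0,0,-0.2],
  [0,0,0,0.25,0,0,-1],
  [0,0,0,0.2,0,0,-1],
  [0,0,0,0.2,0,0,-1],
  [0,0,0,0.2,0,0,-1],
])

```text
clock: 9.62
tool_pos: [0.4814, 0.0107, 0.025]
orientation: [0.478, 0.521, 0.478, -0.521]
ft_force: [-0.1, 0.7, 0.6]
opening: 0.0819
```

```bash
python3 - <<'E'
from h import *
show()
p,d,W,c=look("side","s6")
E
```

```text
t 9.62 tcp [0.4814 0.0107 0.025 ] x [ 0. -0. -1.] jaw -5.0 F [-0.1  0.7  0.6] T [ 0.02  0.02 -0.  ] op 0.0819 j [-0.08  0.02  2.   -0.    1.12  0.  ]
```

View pics/s6.png

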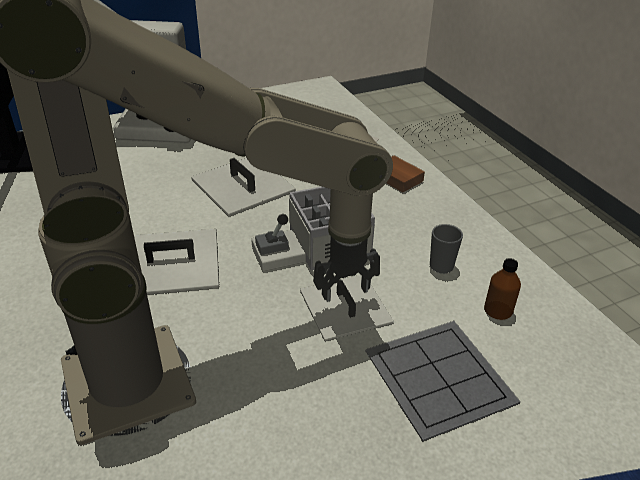

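Emit:
carry_out([
  [0,0,0,-2,0,0,-1],
  [0,0,0,-5,0,0,-1],
  [0,0,0,-9,0,0,-1],
  [0,0,0,-13,0,1,-1],
  [0,0,0,-16,0,4,-1],
  [0,0,0,-19,0,7,-1],
  [0,0,0,-22,0,10,-1],
  [0,0,0,-22,0,12,-1],
  [0,0,0,-22,0,12,-1],
  [0,0,0,-22,0,12,-1],
])

```text
clock: 10.5
tool_pos: [0.4708, -0.1097, 0.2451]
orientation: [0.477, 0.522, 0.477, -0.522]
ft_force: [-0.6, 0.5, -0.5]
opening: 0.0854
```

```bash
python3 - <<'E'
from h import *
show()
p,d,W,c=look("top","t7"); np.save("pics/t7.npy",W)
cv2.imwrite("pics/t7c.png",cv2.resize(p[150:320,210:400],None,fx=4,fy=3.5,interpolation=cv2.INTER_CUBIC))
z=W[...,2]
for st,P in blobs((z>0.085)&(z<0.13)&(W[...,0]>.45)&(W[...,1]>.12),W,15): print("rim",st,P.mean(0),rect(P))
for st,P in blobs((z>0.027)&(z<0.06)&(W[...,0]>.35)&(W[...,0]<.6)&(abs(W[...,1])<.1),W,20): print("lid",st,P.mean(0),rect(P))
E
```

```text
t 10.5 tcp [ 0.4708 -0.1097  0.2451] x [ 0.001 -0.    -1.   ] jaw -5.14 F [-0.6  0.5 -0.5] T [ 0.05 -0.    0.  ] op 0.0854 j [-0.34 -0.2   1.78  0.    1.55 -0.25]
rim [ 232  169   84   82 2299] [0.54846948 0.2300421  0.10937681] (array([547.1, 227.1]), array([164.9, 161.8]), 84.87)
rim [244 186  14   9 109] [0.58938447 0.27578521 0.11119251] (array([590.8, 276.2]), array([25.8, 13.4]), 82.73)
rim [293 189  14   9 102] [0.58004664 0.17292243 0.11176047] (array([581.2, 173.2]), array([26.1, 12.8]), 83.45)
rim [241 222  15   8  99] [0.5138348  0.28243031 0.11258205] (array([514.4, 283.3]), array([27.5, 12.1]), 82.52)
rim [266 224  15   8  96] [0.50964903 0.23015283 0.11292205] (array([510.5, 231.1]), array([26.5, 12.6]), 86.99)
rim [291 225  13   8  93] [0.50490468 0.18046844 0.1141068 ] (array([506. , 180.2]), array([25.5, 12.7]), 85.04)
lid [357 237  39   8 226] [0.48153649 0.01137583 0.04575892] (array([482.1,  10.9]), array([83.6, 12.4]), 84.92)
```

View pics/t7c.png

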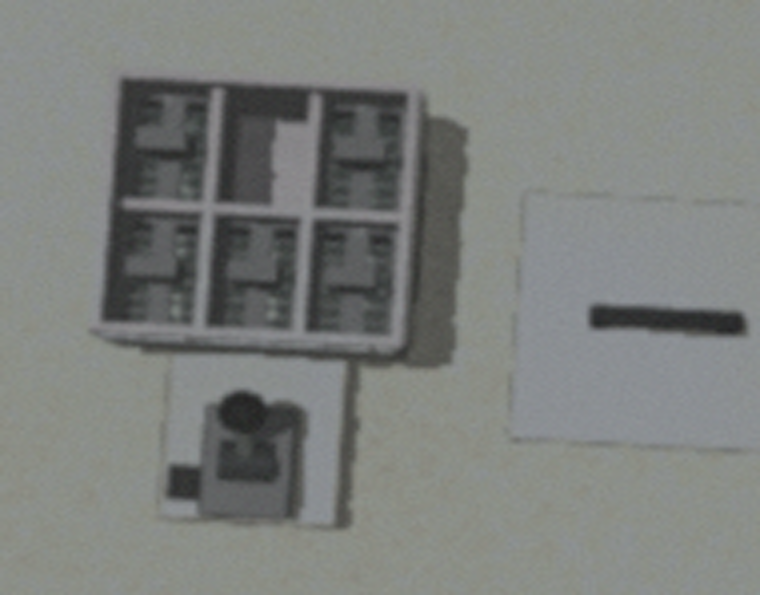

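Five carriers are in place; the back-middle well (crop 265,150) is empty. The lid lies at (482,11) mm, and the lever ball (crop 242,412) is over towards the block. Next I fit the dryer and the board.

```bash
cat >> h.py <<'E'
def kab(A,B): # local A -> world B
    a=A.mean(0);b=B.mean(0);A0=A-a;B0=B-b
    th=np.arctan2((A0[:,0]*B0[:,1]-A0[:,1]*B0[:,0]).sum(),(A0*B0).sum())
    Rm=np.array([[np.cos(th),-np.sin(th)],[np.sin(th),np.cos(th)]]); t=b-Rm@a
    return t,np.degrees(th),B-(A@Rm.T+t)
E
python3 - <<'E'
from h import *
c=optics.get_calibration("top")
A=np.array([[38,52],[38,-52],[-38,52],[-38,0],[-38,-52]])*1.
B=np.array([[590.8,276.2],[581.2,173.2],[514.4,283.3],[510.5,231.1],[506,180.2]])
print(kab(A,B))
p=cv2.imread("pics/t7.png"); g=p.max(2)
roi=np.zeros_like(g);roi[158:247,436:534]=1
m=(g<45)&(roi>0); print(m.sum(), np.percentile(g[160:245,436:533],[2,5,10,20,50,90]))
for th in (30,40,50,60):
    m=(g<th)&(roi>0); v,u=np.nonzero(m)
    if len(u)<20: continue
    P=np.array([px2w(a,b,.006,c) for a,b in zip(u,v)]); print(th,m.sum(),rect(P))
E
```

```text
(array([548.15042103, 228.13013032]), np.float64(-5.0566546665461285), array([[ 0.21415492, -0.37839949],
       [-0.21920731,  0.21683569],
       [-0.48163475,  0.02290368],
       [ 0.20168413, -0.37947873],
       [ 0.28500301,  0.51813886]]))
650 [ 35.  39.  48.  64.  88. 110.]
40 471 (array([ 534.5, -200.4]), array([197.2, 109. ]), 21.95)
50 1015 (array([ 557.5, -236.1]), array([178.6, 207.8]), 81.07)
60 1539 (array([ 564.3, -240.5]), array([191.1, 202.5]), 87.48)
```

```bash
python3 - <<'E'
from h import *
from scipy.optimize import minimize
c=optics.get_calibration("top")
p=cv2.imread("pics/top0.png"); g=cv2.GaussianBlur(p.max(2),(3,3),0).astype(np.float32)
for m in (np.linspace(-88,88,60),):
  pass
L=[]
for x in (-88,0,88):
    for y in np.linspace(-96,96,80): L.append((x,y))
for y in (-96,-32,32,96):
    for x in np.linspace(-88,88,80): L.append((x,y))
L=np.array(L)/1000
def f(q):
    a=np.radians(q[2]); Rm=np.array([[np.cos(a),-np.sin(a)],[np.sin(a),np.cos(a)]])
    P=L@Rm.T+q[:2]/1000; uv=proj(np.c_[P,np.full(len(P),.006)],c).astype(np.float32)
    return float(cv2.remap(g,uv[:,0],uv[:,1],cv2.INTER_LINEAR).mean())
best=min((minimize(f,[564+dx,-241+dy,-2+da],method="Nelder-Mead",options=dict(initial_simplex=np.array([[564+dx,-241+dy,-2+da],[568+dx,-241+dy,-2+da],[564+dx,-237+dy,-2+da],[564+dx,-241+dy,0+da]]))) for dx in(-4,0,4) for dy in(-4,0,4) for da in (-2,0,1)),key=lambda r:r.fun)
print(best.x,best.fun)
q=best.x;a=np.radians(q[2])
for i,(x,y) in enumerate([(-44,64),(-44,0),(-44,-64),(44,64),(44,0),(44,-64)]):
    w=[q[0]+x*np.cos(a)-y*np.sin(a),q[1]+x*np.sin(a)+y*np.cos(a)]; print(i,np.round(w,1))
go([.5144,.2833,.21],-5.05)
E
```

```text
[ 563.75606908 -241.32138592   -1.70432771] 57.779327392578125
0 [ 521.7 -176. ]
1 [ 519.8 -240. ]
2 [ 517.9 -304. ]
3 [ 609.6 -178.7]
4 [ 607.7 -242.6]
5 [ 605.8 -306.6]
-> [0.5144 0.2833 0.21  ] SHIFT cm [  3.44   0.92 -39.43] TURN [-0.02 -0.04  0.05] rows 9.5 0.0
```

Emit:
carry_out([
  [0,0,0,0,0,-3,0.25],
  [0,0,0,0,0.2,-7,0.25],
  [0,0,0,0,0.4,-11.1,0.25],
  [0,0,0,0,0.6,-15.2,0.25],
  [0,0,0,0,0.8,-19.3,0.25],
  [0,0,0,0,0.9,-23.4,0.25],
  [0,0,0,0,0.9,-27.5,0.25],
  [0,0,0,0,0.9,-31.6,0.25],
  [0,0,0,0,0.9,-35.7,0.25],
  [0,0,0,0,0.9,-39.4,0.25],
])

```text
clock: 11.38
tool_pos: [0.5122, 0.2866, 0.2432]
orientation: [-0.478, -0.52, -0.479, 0.521]
ft_force: [-0.5, 0.1, 0.1]
opening: 0.032
```

Emit:
carry_out([
  [0,0,0,0.5,0,0,0.25],
  [0,0,0,2,0,0,0.25],
  [0,0,0,4,0,0,0.25],
  [0,0,0,6,0,0,0.25],
  [0,0,0,7.5,0,0,0.25],
  [0,0,0,8.5,0,0,0.25],
  [0,0,0,9,0,0,0.25],
  [0,0,0,9,0,0,0.25],
  [0,0,0,9,0,0,0.25],
  [0,0,0,9,0,0,0.25],
])

```text
clock: 12.22
tool_pos: [0.5147, 0.2833, 0.1561]
orientation: [0.478, 0.522, 0.478, -0.521]
ft_force: [0.1, -0.4, 0.0]
opening: 0.0319
```

```bash
python3 - <<'E'
from h import *
show(); go([.5144,.2833,.09],-5.05)
p,d,W,c=look("wrist","w8"); p,d,W,c=look("side","s8"); cv2.imwrite("pics/s8c.png",cv2.resize(p[80:280,220:420],None,fx=3,fy=3))
E
```

```text
t 12.22 tcp [0.5147 0.2833 0.1561] x [ 0.002  0.001 -1.   ] jaw -5.0 F [ 0.1 -0.4  0. ] T [-0.02  0.03  0.01] op 0.0319 j [0.42 0.14 1.61 0.   1.38 0.5 ]
-> [0.5144 0.2833 0.09  ] SHIFT cm [ 6.61 -0.04  0.01] TURN [ 0.05 -0.05 -0.09] rows 1.6 0.0
```

View pics/w8.png

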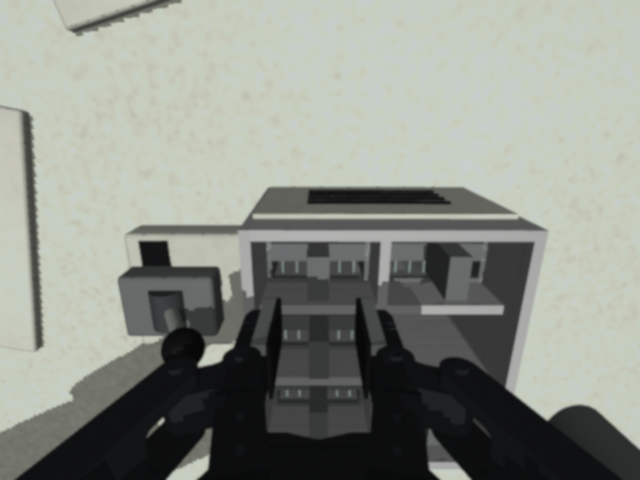

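View pics/s8c.png

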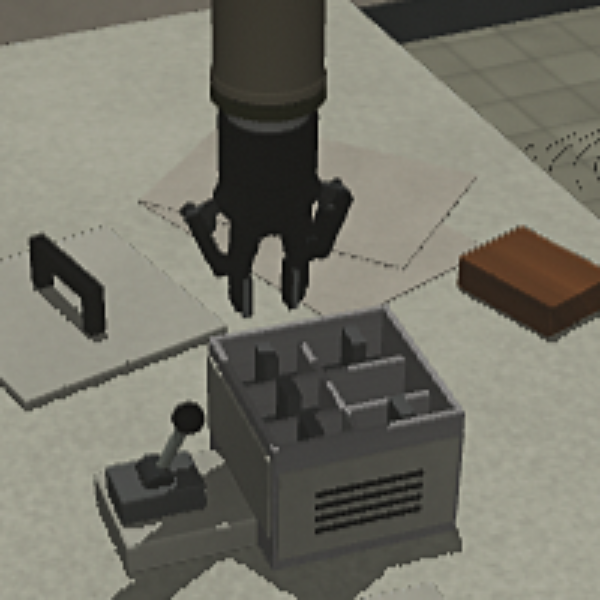

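The fingers straddle the tab column (wrist image 318, between the pads at 278 and 358) and the walls are clear. Descending.

Emit:
carry_out([
  [0,0,0,1,0,0,0.25],
  [0,0,0,2,0,0,0.25],
  [0,0,0,3.5,0,0,0.25],
  [0,0,0,5,0,0,0.25],
  [0,0,0,6,0,0,0.25],
  [0,0,0,6.6,0,0,0.25],
  [0,0,0,6.6,0,0,0.25],
  [0,0,0,6.6,0,0,0.25],
  [0,0,0,6.6,0,0,1],
  [0,0,0,6.6,0,0,1],
], newtons=50)

```text
clock: 13.15
tool_pos: [0.5148, 0.2833, 0.0901]
orientation: [0.478, 0.522, 0.478, -0.521]
ft_force: [0.7, 0.3, -0.2]
opening: 0.0113
```

Emit:
carry_out([
  [0,0,0,0,0,0,1],
  [0,0,0,0,0,0,1],
  [0,0,0,0,0,0,1],
  [0,0,0,0,0,0,1],
  [0,0,0,-0.3,0,0,1],
  [0,0,0,-1,0,0,1],
  [0,0,0,-2,0,0,1],
  [0,0,0,-3,0,0,1],
  [0,0,0,-4,0,0,1],
  [0,0,0,-5,0,0,1],
])

```text
clock: 13.98
tool_pos: [0.5142, 0.283, 0.1403]
orientation: [0.478, 0.522, 0.478, -0.521]
ft_force: [-0.6, 0.7, -2.5]
opening: 0.0109
```

```bash
python3 - <<'E'
from h import *
show()
E
```

```text
t 13.98 tcp [0.5142 0.283  0.1403] x [ 0.  0. -1.] jaw -5.0 F [-0.6  0.7 -2.5] T [ 0.01 -0.02  0.04] op 0.0109 j [0.42 0.15 1.63 0.   1.36 0.5 ]
```

```bash
python3 - <<'E'
from h import *
go([.5179,-.304,.235],-1.7)
E
```

```text
-> [ 0.5179 -0.304   0.235 ] SHIFT cm [-9.49  5.49 58.44] TURN [-3.3  -0.02 -0.02] rows 14.3 0.5
```

Emit:
carry_out([
  [0,0,0,-1.5,0,0,1],
  [0,0,0,-3.5,0,0,1],
  [0,0,0,-5.5,0,0,1],
  [0,0,0,-7.5,0,0,1],
  [0,0,0,-9,0,0,1],
  [0,0,0,-9.5,0.1,1,1],
  [0,0,0,-9.5,0.2,3,1],
  [0,0,0,-9.5,0.5,6,1],
  [0,0,0,-9.5,0.8,9.5,1],
  [0,0,0,-9.5,1.1,13,1],
])

```text
clock: 14.82
tool_pos: [0.513, 0.1509, 0.2335]
orientation: [-0.478, -0.521, -0.478, 0.521]
ft_force: [0.3, -0.5, -2.6]
opening: 0.0111
```

```bash
python3 - <<'E'
from h import *
show();go([.5179,-.304,.235],-1.7)
E
```

```text
t 14.82 tcp [0.513  0.1509 0.2335] x [-0.001 -0.    -1.   ] jaw -4.93 F [ 0.3 -0.5 -2.6] T [-0.02 -0.04 -0.  ] op 0.0111 j [ 0.19 -0.05  1.67 -0.    1.52  0.28]
-> [ 0.5179 -0.304   0.235 ] SHIFT cm [-0.14  4.4  45.27] TURN [-3.23  0.02  0.03] rows 10.9 0.5
```

Emit:
carry_out([
  [-0.3,0,0,0,0.4,3.9,1],
  [-0.6,0,0,0,0.8,8,1],
  [-0.9,0,0,0,1.2,12.1,1],
  [-1.3,0,0,0,1.6,16.2,1],
  [-1.6,0,0,0,2,20.3,1],
  [-2,0,0,0,2.4,24.4,1],
  [-2.4,0,0,0,2.8,28.5,1],
  [-2.8,0,0,0,3.2,32.6,1],
  [-3.1,0,0,0,3.6,36.7,1],
  [-3.2,0,0,0,4,40.5,1],
])

```text
clock: 15.65
tool_pos: [0.5169, -0.2573, 0.2336]
orientation: [-0.492, -0.508, -0.492, 0.508]
ft_force: [0.8, -0.1, -2.6]
opening: 0.0111
```

```bash
python3 - <<'E'
from h import *
show();go([.5179,-.304,.235],-1.7);go([.5179,-.304,.0905],-1.7)
E
```

```text
t 15.65 tcp [ 0.5169 -0.2573  0.2336] x [-0.001 -0.    -1.   ] jaw -1.82 F [ 0.8 -0.1 -2.6] T [ 0.04 -0.01  0.03] op 0.0111 j [-0.55  0.07  1.55 -0.    1.52 -0.52]
-> [ 0.5179 -0.304   0.235 ] SHIFT cm [-0.14  0.25  4.67] TURN [-0.12  0.01  0.03] rows 1.1 0.0
-> [ 0.5179 -0.304   0.0905] SHIFT cm [14.31  0.26  4.67] TURN [-0.12  0.01  0.03] rows 3.6 0.0
```

Emit:
carry_out([
  [0,0,0,0,0.2,2.5,1],
  [0,0,0,0,0.25,4,1],
  [0,0,0,0,0.25,4.7,1],
  [0,0,0,1.5,0.25,4.7,1],
  [0,0,0,3.5,0.25,4.7,1],
  [0,0,0,6,0.25,4.7,1],
  [0,0,0,8.5,0.25,4.7,1],
  [0,0,0,10.5,0.25,4.7,1],
  [0,0,0,12,0.25,4.7,1],
  [0,0,0,12.5,0.25,4.7,1],
])

```text
clock: 16.48
tool_pos: [0.5175, -0.2989, 0.1053]
orientation: [-0.49, -0.507, -0.494, 0.508]
ft_force: [-0.7, 0.9, -2.8]
opening: 0.0111
```

```bash
python3 - <<'E'
from h import *
show();go([.5179,-.304,.0905],-1.7)
E
```

```text
t 16.48 tcp [ 0.5175 -0.2989  0.1053] x [-0.004  0.004 -1.   ] jaw -1.73 F [-0.7  0.9 -2.8] T [-0.02  0.05 -0.01] op 0.0111 j [-0.61  0.22  1.62  0.    1.3  -0.58]
-> [ 0.5179 -0.304   0.0905] SHIFT cm [1.48 0.06 0.51] TURN [-0.03 -0.2   0.26] rows 0.4 0.0
```

Emit:
carry_out([
  [0,0,0,0,0,0.5,1],
  [0,0,0,0.5,0,0.5,1],
  [0,0,0,1,0,0.5,1],
  [0,0,0,1.3,0,0.5,1],
  [0,0,0,1.5,0,0.5,1],
  [0,0,0,1.55,0,0.5,1],
  [0,0,0,1.55,0,0.5,1],
  [0,0,0,1.55,0,0.5,0.6],
  [0,0,0,1.55,0,0.5,0.25],
  [0,0,0,1.55,0,0.5,0.25],
])

```text
clock: 17.32
tool_pos: [0.5195, -0.3069, 0.094]
orientation: [0.492, 0.508, 0.492, -0.508]
ft_force: [-0.1, -0.4, 0.4]
opening: 0.0319
```

Emit:
carry_out([
  [0,0,0,0,0,0,0.25],
  [0,0,0,-0.5,0,0,0.25],
  [0,0,0,-2,0,0,0.25],
  [0,0,0,-4,0,0,0.25],
  [0,0,0,-7,0,0,0.25],
  [0,0,0,-10,0,0,0.25],
  [0,0,0,-13,0,0,0.25],
  [0,0,0,-14,0,-2,0.25],
  [0,0,0,-14,0,-5,0.25],
  [0,0,0,-14,0,-9,0.25],
])

```text
clock: 18.15
tool_pos: [0.5225, -0.2179, 0.2356]
orientation: [0.493, 0.509, 0.49, -0.508]
ft_force: [0.3, 1.1, 0.8]
opening: 0.0319
```

```bash
cat >> h.py <<'E'
BQ=np.array([.56376,-.24132,-1.704])
def status(tag):
    p,d,W,c=look("top",tag); z=W[...,2]; show()
    for st,P in blobs((z>0.085)&(z<0.13)&(W[...,0]>.4)&(W[...,0]<.7)&(W[...,1]<.35)&(W[...,1]>-.4),W,40):
        (cc,s,a)=rect(P); 
        if max(s)>40: continue
        ang=a if s[0]<s[1] else a-90
        t=np.radians(BQ[2]); L=np.array([[np.cos(t),np.sin(t)],[-np.sin(t),np.cos(t)]])@(np.array(cc)-1000*BQ[:2])
        print("tab",st[:2],cc,s,"xaxis deg",round(ang,1),"z",P[:,2].mean().round(3),"board-local" if P[:,1].mean()<0 else "",L.round(1) if P[:,1].mean()<0 else "")
    for st,P in blobs((z>0.027)&(z<0.06)&(W[...,0]>.3)&(W[...,0]<.62)&(abs(W[...,1])<.13),W,20): print("lid",st[:2],rect(P))
    return p
E
python3 - <<'E'
from h import *
status("t9"); go([.5105,.2311,.235],-5.05)
E
```

```text
t 18.2 tcp [ 0.5228 -0.2097  0.2347] x [ 0.002  0.003 -1.   ] jaw -1.72 F [4.7 3.8 0.4] T [ 0.15 -0.17 -0.01] op 0.032 j [-0.47  0.03  1.59  0.    1.52 -0.45]
tab [244 186] [590.8 276.2] [26.3 13.2] xaxis deg -8.4 z 0.111  
tab [293 189] [581.3 173.2] [25.9 13. ] xaxis deg -5.7 z 0.111  
tab [535 223] [ 495.7 -327.2] [27.5 12.9] xaxis deg -2.7 z 0.113 board-local [-65.5 -87.9]
tab [266 224] [510.4 231.2] [26.2 12.3] xaxis deg -4.1 z 0.113  
tab [291 225] [505.9 180.3] [25.8 12.2] xaxis deg -6.2 z 0.114  
tab [264 261] [427.2 239. ] [24.4 24.1] xaxis deg -49.5 z 0.113  
lid [357 237] (array([482.,  11.]), array([83.2, 12.3]), 84.9)
-> [0.5105 0.2311 0.235 ] SHIFT cm [  0.11  -2.55 -44.02] TURN [ 3.33 -0.2  -0.1 ] rows 10.6 0.5
```

View pics/t9.png

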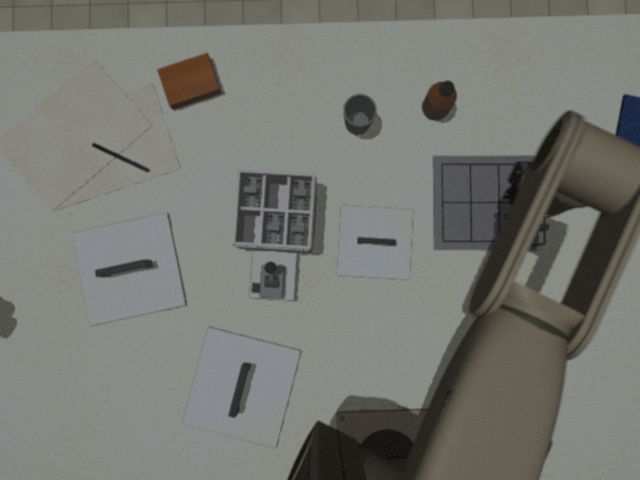

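The carrier I just set down stands at (496,-327) instead of (518,-304). It was probably knocked after release, since I released it at (519,-307). I'll mend it now.

```bash
python3 - <<'E'
from h import *
show(); status("t10"); show(); go([.4957,-.3272,.16],-2.5)
p,d,W,c=look("side","s10")
E
```

```text
t 18.2 tcp [ 0.5228 -0.2097  0.2347] x [ 0.002  0.003 -1.   ] jaw -1.72 F [4.7 3.8 0.4] T [ 0.15 -0.17 -0.01] op 0.032 j [-0.47  0.03  1.59  0.    1.52 -0.45]
t 18.25 tcp [ 0.5226 -0.2122  0.2344] x [ 0.001  0.002 -1.   ] jaw -1.59 F [-0.2 -0.7  0.2] T [-0.02  0.01  0.  ] op 0.0322 j [-0.48  0.03  1.59  0.    1.52 -0.45]
tab [244 186] [590.8 276.4] [26.7 13.1] xaxis deg -5.5 z 0.111  
tab [293 189] [581.  172.9] [25.7 12.8] xaxis deg -7.8 z 0.111  
tab [531 223] [ 495.2 -327.3] [28.  12.3] xaxis deg -4.2 z 0.111 board-local [-66. -88.]
tab [266 224] [510.3 231.1] [26.4 12. ] xaxis deg -4.8 z 0.114  
tab [291 225] [505.8 180. ] [25.7 12. ] xaxis deg -5.5 z 0.114  
tab [264 261] [426.9 238.8] [24.1 24.2] xaxis deg 41.0 z 0.113  
lid [357 237] (array([482. ,  11.1]), array([83.2, 12.4]), 84.95)
t 18.25 tcp [ 0.5226 -0.2122  0.2344] x [ 0.001  0.002 -1.   ] jaw -1.59 F [-0.2 -0.7  0.2] T [-0.02  0.01  0.  ] op 0.0322 j [-0.48  0.03  1.59  0.    1.52 -0.45]
-> [ 0.4957 -0.3272  0.16  ] SHIFT cm [ 7.41 -2.38 11.58] TURN [ 0.91 -0.09 -0.07] rows 3.3 0.1
```

View pics/s10.png

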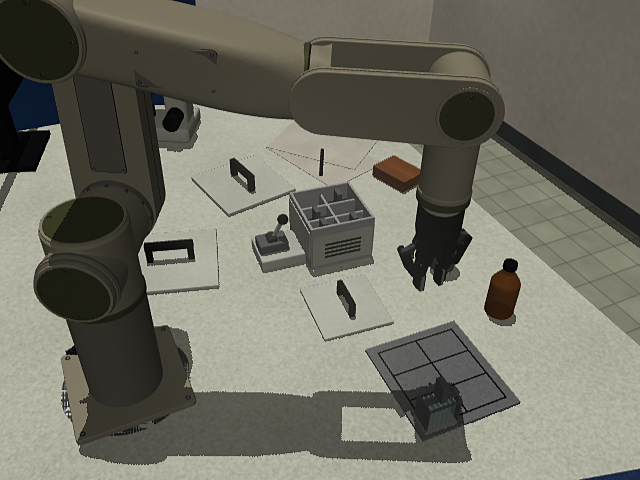

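The carrier stands upright at (438,412), shifted towards the near right corner of the board. Regrasping it.

Emit:
carry_out([
  [0,0,0,0,-0.6,3,0.25],
  [0,0,0,0,-1.2,6,0.25],
  [0,0,0,0,-1.8,9,0.25],
  [-0.5,0,0,1,-2.3,11,0.25],
  [-0.5,0,0,3,-2.4,11.6,0.25],
  [-0.5,0,0,5,-2.4,11.6,0.25],
  [-0.5,0,0,6.5,-2.4,11.6,0.25],
  [-0.5,0,0,7.4,-2.4,11.6,0.25],
  [-0.5,0,0,7.4,-2.4,11.6,0.25],
  [-0.5,0,0,7.4,-2.4,11.6,0.25],
])

```text
clock: 19.13
tool_pos: [0.4941, -0.3321, 0.1593]
orientation: [-0.494, -0.506, -0.494, 0.506]
ft_force: [0.8, 0.4, -0.2]
opening: 0.0319
```

```bash
python3 - <<'E'
from h import *
show(); go([.4955,-.3272,.0905],-2.5)
p,d,W,c=look("wrist","w11")
E
```

```text
t 19.13 tcp [ 0.4941 -0.3321  0.1593] x [-0.001  0.    -1.   ] jaw -1.32 F [ 0.8  0.4 -0.2] T [ 0.03 -0.   -0.05] op 0.0319 j [-0.68  0.16  1.59 -0.    1.39 -0.65]
-> [ 0.4955 -0.3272  0.0905] SHIFT cm [ 6.88  0.13 -0.49] TURN [ 1.18 -0.01  0.03] rows 1.7 0.2
```

View pics/w11.png

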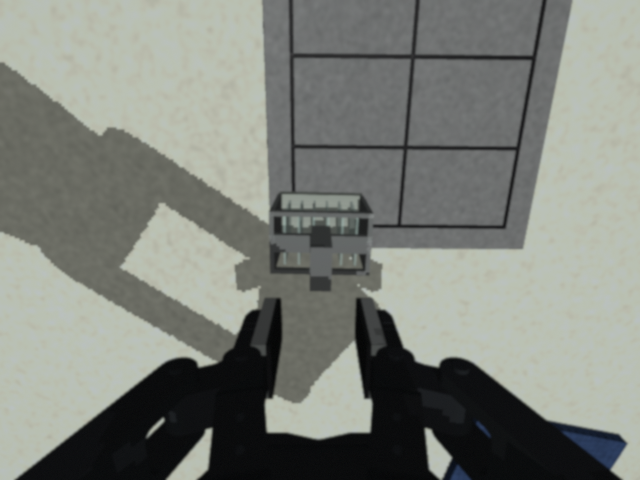

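Emit:
carry_out([
  [1,0,0,1,0.1,-0.5,0.25],
  [1,0,0,2,0.1,-0.5,0.25],
  [1,0,0,3.5,0.1,-0.5,0.25],
  [1,0,0,5,0.1,-0.5,0.25],
  [1,0,0,6,0.1,-0.5,0.25],
  [1,0,0,6.8,0.1,-0.5,0.25],
  [1,0,0,6.8,0.1,-0.5,0.25],
  [1,0,0,6.8,0.1,-0.5,1],
  [1,0,0,6.8,0.1,-0.5,1],
  [1,0,0,6.8,0.1,-0.5,1],
])

```text
clock: 20.02
tool_pos: [0.4959, -0.3272, 0.0923]
orientation: [0.49, 0.51, 0.489, -0.51]
ft_force: [-0.6, -0.3, -3.1]
opening: 0.0107
```

Emit:
carry_out([
  [0,0,0,0,0,0,1],
  [0,0,0,0,0,0,1],
  [0,0,0,0,0,0,1],
  [0,0,0,-0.3,0,0,1],
  [0,0,0,-0.6,0,0,1],
  [0,0,0,-1,0,0,1],
  [0,0,0,-1.5,0,0,1],
  [0,0,0,-1.5,0,0,1],
  [0,0,0,-1.5,0,0,1],
  [0,0,0,-1.5,0,0,1],
])

```text
clock: 20.85
tool_pos: [0.4954, -0.3268, 0.1063]
orientation: [0.49, 0.51, 0.49, -0.51]
ft_force: [-0.8, -0.2, -3.3]
opening: 0.0111
```

```bash
python3 - <<'E'
from h import *
show(); go([.5179,-.304,.0905],-1.7)
E
```

```text
t 20.85 tcp [ 0.4954 -0.3268  0.1063] x [ 0.  0. -1.] jaw -2.3 F [-0.8 -0.2 -3.3] T [-0.03 -0.02 -0.06] op 0.0111 j [-0.67  0.2   1.64  0.    1.3  -0.63]
-> [ 0.5179 -0.304   0.0905] SHIFT cm [ 1.58  2.16 -2.37] TURN [-0.6 -0.  -0. ] rows 0.9 0.1
```

Emit:
carry_out([
  [0,0,0,0,0.7,-0.8,1],
  [-0.6,0,0,0,1.4,-1.6,1],
  [-0.6,0,0,0,2,-2.2,1],
  [-0.6,0,0,0,2.2,-2.4,1],
  [-0.6,0,0,0,2.2,-2.4,1],
  [-0.6,0,0,0.5,2.2,-2.4,1],
  [-0.6,0,0,1,2.2,-2.4,1],
  [-0.6,0,0,1.4,2.2,-2.4,1],
  [-0.6,0,0,1.5,2.2,-2.4,1],
  [-0.6,0,0,1.5,2.2,-2.4,1],
])

```text
clock: 21.68
tool_pos: [0.5183, -0.3042, 0.0921]
orientation: [-0.493, -0.508, -0.492, 0.508]
ft_force: [-2.4, 1.5, 6.2]
opening: 0.0109
```

Emit:
carry_out([
  [0,0,0,0,0,0,0.6],
  [0,0,0,0,0,0,0.25],
  [0,0,0,0,0,0,0.25],
  [0,0,0,-1.5,0,0,0.25],
  [0,0,0,-4,0,0,0.25],
  [0,0,0,-7,0,0,0.25],
  [0,0,0,-10,0,0,0.25],
  [0,0,0,-13,0,-2,0.25],
  [0,0,0,-14,0,-5,0.25],
  [0,0,0,-14,0,-9,0.25],
])

```text
clock: 22.52
tool_pos: [0.5226, -0.2158, 0.2358]
orientation: [0.494, 0.509, 0.489, -0.507]
ft_force: [0.3, 0.4, -0.3]
opening: 0.032
```

```bash
python3 - <<'E'
from h import *
status("t12"); show(); go([.5105,.2311,.235],-5.05)
E
```

```text
t 22.57 tcp [ 0.5226 -0.2074  0.2338] x [ 0.004  0.002 -1.   ] jaw -1.63 F [5.3 3.9 0.2] T [ 0.06 -0.15  0.02] op 0.0322 j [-0.47  0.02  1.59  0.    1.52 -0.44]
tab [244 186] [590.8 276.6] [26.3 12.8] xaxis deg -5.0 z 0.111  
tab [293 189] [581.2 173.3] [25.9 12.6] xaxis deg -5.5 z 0.112  
tab [266 224] [510.4 231.3] [26.7 12.1] xaxis deg -4.4 z 0.114  
tab [291 225] [505.9 180.2] [26.1 12.4] xaxis deg -6.8 z 0.114  
tab [264 261] [426.9 239.1] [24.1 24.4] xaxis deg 43.3 z 0.113  
lid [357 237] (array([481.9,  10.7]), array([83.8, 12.3]), 84.71)
t 22.57 tcp [ 0.5226 -0.2074  0.2338] x [ 0.004  0.002 -1.   ] jaw -1.63 F [5.3 3.9 0.2] T [ 0.06 -0.15  0.02] op 0.0322 j [-0.47  0.02  1.59  0.    1.52 -0.44]
-> [0.5105 0.2311 0.235 ] SHIFT cm [-3.00e-02 -2.46e+00 -4.38e+01] TURN [ 3.42 -0.14 -0.23] rows 10.5 0.5
```

Emit:
carry_out([
  [0.4,0,0,0,-0.2,-4,0.25],
  [0.8,0,0,0,-0.4,-8.1,0.25],
  [1.2,0,0,0,-0.7,-12.2,0.25],
  [1.6,0,0,0,-0.9,-16.3,0.25],
  [2,0,0,0,-1.2,-20.4,0.25],
  [2.4,0,0,0,-1.4,-24.5,0.25],
  [2.8,0,0,0,-1.7,-28.6,0.25],
  [3.2,0,0,0,-2,-32.7,0.25],
  [3.4,0,0,0,-2.2,-36.8,0.25],
  [3.4,0,0,0,-2.4,-40.5,0.25],
])

```text
clock: 23.4
tool_pos: [0.5085, 0.1941, 0.231]
orientation: [0.477, 0.522, 0.477, -0.522]
ft_force: [0.4, -1.4, 0.6]
opening: 0.032
```

```bash
python3 - <<'E'
from h import *
status("t13"); show(); go([.5105,.2311,.16],-5.05)
E
```

```text
t 23.45 tcp [0.5076 0.2    0.2309] x [-0.001  0.004 -1.   ] jaw -4.89 F [-3.7  2.9 -1.5] T [0.1  0.11 0.02] op 0.032 j [ 0.28 -0.02  1.64  0.    1.52  0.36]
tab [519 213] [ 518.2 -303.6] [26.5 11.5] xaxis deg -2.6 z 0.11 board-local [-43.7 -63.6]
tab [292 226] [505.2 179.7] [24.5 11.2] xaxis deg -5.0 z 0.112  
tab [264 261] [426.6 238.9] [24.7 24.8] xaxis deg 44.7 z 0.112  
lid [357 237] (array([482.2,  11. ]), array([83.8, 12.4]), 85.14)
t 23.45 tcp [0.5076 0.2    0.2309] x [-0.001  0.004 -1.   ] jaw -4.89 F [-3.7  2.9 -1.5] T [0.1  0.11 0.02] op 0.032 j [ 0.28 -0.02  1.64  0.    1.52  0.36]
-> [0.5105 0.2311 0.16  ] SHIFT cm [ 7.11  0.03 -3.1 ] TURN [ 0.16 -0.23  0.05] rows 1.9 0.0
```

Cell 2 is mended (tab within 0.5 mm). Now the second carrier.

Emit:
carry_out([
  [0,0,0,0,0,-1.5,0.25],
  [0,0,0,0,0.1,-3,0.25],
  [0,0,0,1,0.1,-3.3,0.25],
  [0,0,0,3,0.1,-3.3,0.25],
  [0,0,0,5,0.1,-3.3,0.25],
  [0,0,0,6.5,0.1,-3.3,0.25],
  [0,0,0,7.1,0.1,-3.3,0.25],
  [0,0,0,7.1,0.1,-3.3,0.25],
  [0,0,0,7.1,0.1,-3.3,0.25],
  [0,0,0,7.1,0.1,-3.3,0.25],
])

```text
clock: 24.28
tool_pos: [0.5138, 0.2244, 0.1615]
orientation: [0.477, 0.522, 0.477, -0.521]
ft_force: [0.8, -0.8, 0.9]
opening: 0.0318
```

```bash
python3 - <<'E'
from h import *
show(); go([.5105,.2311,.09],-5.05)
E
```

```text
t 24.28 tcp [0.5138 0.2244 0.1615] x [ 0.002  0.    -1.   ] jaw -5.13 F [ 0.8 -0.8  0.9] T [ 0.   -0.01 -0.03] op 0.0318 j [ 0.32  0.07  1.69 -0.    1.39  0.41]
-> [0.5105 0.2311 0.09  ] SHIFT cm [ 7.15 -0.4  -0.63] TURN [-0.08 -0.04 -0.09] rows 1.7 0.0
```

Emit:
carry_out([
  [0,0,0,0,-0.4,-0.65,0.25],
  [0,0,0,1,-0.4,-0.65,0.25],
  [0,0,0,2,-0.4,-0.65,0.25],
  [0,0,0,3,-0.4,-0.65,0.25],
  [0,0,0,3,-0.4,-0.65,0.25],
  [0,0,0,3,-0.4,-0.65,0.25],
  [0,0,0,3,-0.4,-0.65,0.25],
  [0,0,0,3,-0.4,-0.65,0.25],
  [0,0,0,3,-0.4,-0.65,0.25],
  [0,0,0,3,-0.4,-0.65,0.25],
])

```text
clock: 25.12
tool_pos: [0.5099, 0.2315, 0.1308]
orientation: [0.477, 0.522, 0.477, -0.521]
ft_force: [0.6, 0.4, -0.1]
opening: 0.032
```

```bash
python3 - <<'E'
from h import *
show(); go([.5105,.2311,.09],-5.05)
E
```

```text
t 25.12 tcp [0.5099 0.2315 0.1308] x [ 0.001  0.    -1.   ] jaw -5.1 F [ 0.6  0.4 -0.1] T [ 0.02  0.04 -0.02] op 0.032 j [ 0.33  0.09  1.72 -0.    1.33  0.42]
-> [0.5105 0.2311 0.09  ] SHIFT cm [4.08 0.05 0.03] TURN [-0.05 -0.02 -0.05] rows 1.0 0.0
```

Emit:
carry_out([
  [0,0,0,1,0,0,0.25],
  [0,0,0,2,0,0,0.25],
  [0,0,0,3,0,0,0.25],
  [0,0,0,4,0,0,0.25],
  [0,0,0,4,0,0,0.25],
  [0,0,0,4,0,0,1],
  [0,0,0,4,0,0,1],
  [0,0,0,4,0,0,1],
  [0,0,0,4,0,0,1],
  [0,0,0,4,0,0,1],
])

```text
clock: 25.95
tool_pos: [0.5097, 0.2314, 0.0905]
orientation: [0.477, 0.522, 0.477, -0.522]
ft_force: [-0.7, 0.2, -2.1]
opening: 0.0109
```

Emit:
carry_out([
  [0,0,0,0,0,0,1],
  [0,0,0,-0.4,0,0,1],
  [0,0,0,-1.2,0,0,1],
  [0,0,0,-2.5,0,0,1],
  [0,0,0,-4.5,0,0,1],
  [0,0,0,-7,0,0,1],
  [0,0,0,-9.5,0,0,1],
  [0,0,0,-12,0,0,1],
  [0,0,0,-14,0,0,1],
  [0,0,0,-14.5,0,0,1],
])

```text
clock: 26.78
tool_pos: [0.5117, 0.2322, 0.2417]
orientation: [0.478, 0.524, 0.476, -0.519]
ft_force: [0.7, 1.2, -2.3]
opening: 0.0112
```

```bash
python3 - <<'E'
from h import *
show(); go([.5198,-.24,.235],-1.7)
E
```

```text
t 26.78 tcp [0.5117 0.2322 0.2417] x [ 0.008  0.003 -1.   ] jaw -5.1 F [ 0.7  1.2 -2.3] T [-0.   -0.08 -0.  ] op 0.0112 j [ 0.33  0.02  1.59 -0.    1.53  0.42]
-> [ 0.5198 -0.24    0.235 ] SHIFT cm [ 0.55  5.   46.96] TURN [-3.4  -0.18 -0.45] rows 11.3 0.5
```

Emit:
carry_out([
  [-0.3,0,0,0,0.2,2,1],
  [-0.6,0,0,0,0.6,5.5,1],
  [-0.9,0,0,0,1,9.5,1],
  [-1.3,0,0,0,1.5,13.5,1],
  [-1.6,0,0,0,2,17.6,1],
  [-2,0,0,0,2.5,21.7,1],
  [-2.4,0,0,0,2.9,25.8,1],
  [-2.8,0,0,0,3.3,29.9,1],
  [-3.1,0,0,0,3.8,34,1],
  [-3.4,0,0,0,4.3,38,1],
])

```text
clock: 27.62
tool_pos: [0.518, -0.153, 0.2353]
orientation: [0.493, 0.507, 0.493, -0.507]
ft_force: [1.3, -0.0, -2.4]
opening: 0.0112
```

Emit:
carry_out([
  [0,0,0,0,0.15,3.4,1],
  [0,0,0,0,0.3,6,1],
  [0,0,0,0,0.35,7.8,1],
  [0,0,0,0,0.4,8.7,1],
  [0,0,0,1.5,0.4,8.9,1],
  [0,0,0,4,0.4,8.9,1],
  [0,0,0,7,0.4,8.9,1],
  [0,0,0,9.5,0.4,8.9,1],
  [0,0,0,11.5,0.4,8.9,1],
  [0,0,0,12.5,0.4,8.9,1],
])

```text
clock: 28.45
tool_pos: [0.5182, -0.2381, 0.1067]
orientation: [-0.491, -0.507, -0.494, 0.508]
ft_force: [-0.9, 1.0, -2.9]
opening: 0.0108
```

```bash
python3 - <<'E'
from h import *
show(); go([.5198,-.24,.0905],-1.7)
E
```

```text
t 28.45 tcp [ 0.5182 -0.2381  0.1067] x [-0.004  0.003 -1.   ] jaw -1.66 F [-0.9  1.  -2.9] T [-0.05  0.05  0.01] op 0.0108 j [-0.52  0.15  1.7   0.    1.3  -0.49]
-> [ 0.5198 -0.24    0.0905] SHIFT cm [1.61 0.17 0.19] TURN [ 0.04 -0.15  0.26] rows 0.4 0.0
```

Emit:
carry_out([
  [0,0,0,0.5,0.1,0.1,1],
  [0,0,0,1,0.1,0.1,1],
  [0,0,0,1.4,0.1,0.1,1],
  [0,0,0,1.7,0.1,0.1,1],
  [0,0,0,1.9,0.1,0.1,1],
  [0,0,0,1.9,0.1,0.1,1],
  [0,0,0,1.9,0.1,0.1,1],
  [0,0,0,1.9,0.1,0.1,0.6],
  [0,0,0,1.9,0.1,0.1,0.25],
  [0,0,0,1.9,0.1,0.1,0.25],
])

```text
clock: 29.28
tool_pos: [0.5214, -0.2413, 0.092]
orientation: [0.493, 0.508, 0.492, -0.507]
ft_force: [0.1, -0.0, 1.1]
opening: 0.0317
```

Emit:
carry_out([
  [0,0,0,0,0,0,0.25],
  [0,0,0,-0.5,0,0,0.25],
  [0,0,0,-2,0,0,0.25],
  [0,0,0,-4,0,0,0.25],
  [0,0,0,-7,0,0,0.25],
  [0,0,0,-10,0,0,0.25],
  [0,0,0,-13,0,-2,0.25],
  [0,0,0,-14,0,-6,0.25],
  [0,0,0,-14,0,-10,0.25],
  [0,0,0,-14,0,-13,0.25],
])

```text
clock: 30.12
tool_pos: [0.5256, -0.1092, 0.2337]
orientation: [0.493, 0.508, 0.491, -0.507]
ft_force: [-0.6, 0.7, 0.1]
opening: 0.0319
```

```bash
python3 - <<'E'
from h import *
status("t14"); go([.5059,.1802,.235],-5.05)
E
```

```text
t 30.17 tcp [ 0.5254 -0.1045  0.2329] x [ 0.002  0.003 -1.   ] jaw -1.55 F [ 1.8  3.8 -0.9] T [ 0.1  -0.06  0.02] op 0.0321 j [-0.29 -0.05  1.67  0.    1.52 -0.27]
tab [244 186] [590.8 276.4] [26.1 12.8] xaxis deg -5.3 z 0.111  
tab [293 189] [581.2 173.3] [26.  12.7] xaxis deg -7.0 z 0.112  
tab [489 212] [ 521.3 -240.7] [29.2 12.4] xaxis deg -3.2 z 0.11 board-local [-42.5  -0.6]
tab [291 225] [505.8 180.1] [25.8 12.4] xaxis deg -5.5 z 0.114  
tab [264 261] [427.2 238.7] [24.3 23.9] xaxis deg -53.3 z 0.113  
lid [357 237] (array([482. ,  10.9]), array([83.6, 12.4]), 84.95)
-> [0.5059 0.1802 0.235 ] SHIFT cm [ -0.14  -2.72 -28.41] TURN [ 3.5  -0.17 -0.12] rows 6.8 0.5
```

Cell 1 is filled (1.6 mm off). Third carrier: the front-right well.

Emit:
carry_out([
  [0.5,0,0,0,-0.3,-4,0.25],
  [1,0,0,0,-0.7,-8,0.25],
  [1.5,0,0,0,-1.1,-12,0.25],
  [2,0,0,0,-1.5,-16,0.25],
  [2.5,0,0,0,-1.9,-20,0.25],
  [3,0,0,0,-2.3,-24,0.25],
  [3.4,0,0,0,-2.6,-27,0.25],
  [3.4,0,0,1.5,-2.75,-28.5,0.25],
  [3.4,0,0,4,-2.8,-29,0.25],
  [3.4,0,0,6.5,-2.8,-29,0.25],
])

```text
clock: 31.0
tool_pos: [0.5061, 0.1818, 0.1672]
orientation: [0.478, 0.522, 0.478, -0.52]
ft_force: [0.1, -1.0, -1.0]
opening: 0.0321
```

Emit:
carry_out([
  [0,0,0,1,0,0,0.25],
  [0,0,0,1.5,0,0,0.25],
  [0,0,0,1.5,0,0,0.25],
  [0,0,0,1.5,0,0,0.25],
  [0,0,0,1.5,0,0,0.25],
  [0,0,0,1.5,0,0,0.25],
  [0,0,0,1.5,0,0,0.25],
  [0,0,0,1.5,0,0,0.25],
  [0,0,0,1.5,0,0,0.25],
  [0,0,0,1.5,0,0,0.25],
])

```text
clock: 31.83
tool_pos: [0.5055, 0.1796, 0.1515]
orientation: [0.477, 0.522, 0.477, -0.522]
ft_force: [-0.4, -0.2, 0.9]
opening: 0.0322
```

```bash
python3 - <<'E'
from h import *
show(); go([.5058,.1802,.0905],-5.05)
E
```

```text
t 31.83 tcp [0.5055 0.1796 0.1515] x [ 0.  0. -1.] jaw -5.1 F [-0.4 -0.2  0.9] T [-0.05 -0.06 -0.05] op 0.0322 j [0.25 0.01 1.76 0.   1.37 0.33]
-> [0.5058 0.1802 0.0905] SHIFT cm [ 6.1   0.02 -0.06] TURN [-0.05 -0.01 -0.01] rows 1.5 0.0
```

Emit:
carry_out([
  [0,0,0,1,0,0,0.25],
  [0,0,0,2.5,0,0,0.25],
  [0,0,0,4,0,0,0.25],
  [0,0,0,5.4,0,0,0.25],
  [0,0,0,6.1,0,0,0.25],
  [0,0,0,6.1,0,0,0.25],
  [0,0,0,6.1,0,0,1],
  [0,0,0,6.1,0,0,1],
  [0,0,0,6.1,0,0,1],
  [0,0,0,6.1,0,0,1],
])

```text
clock: 32.67
tool_pos: [0.5059, 0.1797, 0.0909]
orientation: [0.477, 0.522, 0.477, -0.521]
ft_force: [-0.1, -0.3, 1.9]
opening: 0.0112
```

Emit:
carry_out([
  [0,0,0,0,0,0,1],
  [0,0,0,-0.4,0,0,1],
  [0,0,0,-1.2,0,0,1],
  [0,0,0,-2.5,0,0,1],
  [0,0,0,-4.5,0,0,1],
  [0,0,0,-7,0,0,1],
  [0,0,0,-9.5,0,0,1],
  [0,0,0,-12,0,0,1],
  [0,0,0,-14,0,0,1],
  [0,0,0,-14.5,0,0,1],
])

```text
clock: 33.5
tool_pos: [0.5075, 0.1801, 0.2414]
orientation: [0.479, 0.524, 0.476, -0.519]
ft_force: [1.1, 0.5, -1.2]
opening: 0.0112
```

```bash
python3 - <<'E'
from h import *
show(); go([.5217,-.176,.235],-1.7)
E
```

```text
t 33.5 tcp [0.5075 0.1801 0.2414] x [ 0.008  0.002 -1.   ] jaw -5.1 F [ 1.1  0.5 -1.2] T [ 0.03 -0.09 -0.02] op 0.0112 j [ 0.25 -0.05  1.65 -0.    1.53  0.33]
-> [ 0.5217 -0.176   0.235 ] SHIFT cm [ 0.58  4.57 35.35] TURN [-3.4  -0.14 -0.43] rows 8.5 0.5
```

Emit:
carry_out([
  [-0.3,0,0,0,0.2,2,1],
  [-0.6,0,0,0,0.6,5.5,1],
  [-1,0,0,0,1.2,9.5,1],
  [-1.4,0,0,0,1.8,13.5,1],
  [-1.8,0,0,0,2.4,17.6,1],
  [-2.2,0,0,0,3,21.7,1],
  [-2.6,0,0,0,3.5,25.8,1],
  [-3,0,0,0,4,29.5,1],
  [-3.4,0,0,0,4.4,32.5,1],
  [-3.4,0,0,0,4.7,34.5,1],
])

```text
clock: 34.33
tool_pos: [0.5208, -0.1714, 0.2349]
orientation: [-0.492, -0.507, -0.492, 0.508]
ft_force: [0.6, 0.4, -2.6]
opening: 0.0111
```

Emit:
carry_out([
  [0,0,0,0,0,0.8,1],
  [0,0,0,0,0,0.8,1],
  [0,0,0,2,0,0.8,1],
  [0,0,0,4,0,0.8,1],
  [0,0,0,6,0,0.8,1],
  [0,0,0,8,0,0.8,1],
  [0,0,0,10,0,0.8,1],
  [0,0,0,12,0,0.8,1],
  [0,0,0,12.5,0,0.8,1],
  [0,0,0,12.5,0,0.8,1],
])

```text
clock: 35.17
tool_pos: [0.5198, -0.1742, 0.1082]
orientation: [-0.491, -0.507, -0.494, 0.508]
ft_force: [-0.3, 0.5, -1.6]
opening: 0.0111
```

```bash
python3 - <<'E'
from h import *
show(); go([.5217,-.176,.0905],-1.7)
E
```

```text
t 35.17 tcp [ 0.5198 -0.1742  0.1082] x [-0.004  0.002 -1.   ] jaw -1.63 F [-0.3  0.5 -1.6] T [0.   0.03 0.03] op 0.0111 j [-0.42  0.09  1.76  0.    1.29 -0.39]
-> [ 0.5217 -0.176   0.0905] SHIFT cm [1.77 0.2  0.18] TURN [ 0.07 -0.12  0.23] rows 0.4 0.0
```

Emit:
carry_out([
  [0,0,0,0.5,0,0.1,1],
  [0,0,0,1,0,0.1,1],
  [0,0,0,1.4,0,0.1,1],
  [0,0,0,1.7,0,0.1,1],
  [0,0,0,1.9,0,0.1,1],
  [0,0,0,1.95,0,0.1,1],
  [0,0,0,1.95,0,0.1,1],
  [0,0,0,1.95,0,0.1,0.6],
  [0,0,0,1.95,0,0.1,0.25],
  [0,0,0,1.95,0,0.1,0.25],
])

```text
clock: 36.0
tool_pos: [0.5217, -0.1774, 0.0913]
orientation: [0.493, 0.508, 0.492, -0.507]
ft_force: [-0.6, 0.4, -0.2]
opening: 0.0317
```

Emit:
carry_out([
  [0,0,0,0,0,0,0.25],
  [0,0,0,-0.5,0,0,0.25],
  [0,0,0,-2,0,0,0.25],
  [0,0,0,-4,0,0,0.25],
  [0,0,0,-7,0,0,0.25],
  [0,0,0,-10,0,0,0.25],
  [0,0,0,-13,0,-2,0.25],
  [0,0,0,-14,0,-6,0.25],
  [0,0,0,-14,0,-10,0.25],
  [0,0,0,-14,0,-13,0.25],
])

```text
clock: 36.83
tool_pos: [0.5259, -0.0453, 0.2332]
orientation: [0.493, 0.508, 0.492, -0.506]
ft_force: [0.2, 0.7, -0.8]
opening: 0.0318
```

```bash
python3 - <<'E'
from h import *
status("t15"); go([.5811,.1732,.235],-5.05)
E
```

```text
t 36.88 tcp [ 0.5256 -0.0406  0.2324] x [ 0.002  0.003 -1.   ] jaw -1.56 F [-0.1  4.9 -0.7] T [ 0.09 -0.01 -0.02] op 0.0322 j [-0.18 -0.07  1.69  0.    1.52 -0.15]
tab [244 186] [590.7 276.2] [26.  12.7] xaxis deg -5.8 z 0.111  
tab [293 189] [581.3 173.3] [25.9 12.9] xaxis deg -6.1 z 0.112  
tab [459 213] [ 521.3 -176.8] [28.  12.6] xaxis deg -2.4 z 0.11 board-local [-44.4  63.2]
tab [519 213] [ 518.1 -304.3] [27.9 11.9] xaxis deg -2.8 z 0.11 board-local [-43.8 -64.3]
tab [264 261] [427.3 238.9] [24.3 24. ] xaxis deg -50.1 z 0.112  
lid [357 237] (array([482.3,  15.5]), array([74.5, 12.1]), 85.63)
-> [0.5811 0.1732 0.235 ] SHIFT cm [ -0.18   4.97 -21.52] TURN [ 3.49 -0.19 -0.12] rows 5.3 0.5
```

Cells 0 and 2 are good. Fourth carrier: the back-right well at (581,173).

Emit:
carry_out([
  [0.5,0,0,0,0.8,-3.5,0.25],
  [1,0,0,0,1.7,-7.5,0.25],
  [1.5,0,0,0,2.6,-11.5,0.25],
  [2,0,0,0,3.5,-15.5,0.25],
  [2.5,0,0,0,4.3,-19,0.25],
  [3,0,0,0,4.8,-21.3,0.25],
  [3.4,0,0,1,4.9,-22.1,0.25],
  [3.4,0,0,3.5,4.9,-22.1,0.25],
  [3.4,0,0,6,4.9,-22.1,0.25],
  [3.4,0,0,7.5,4.9,-22.1,0.25],
])

```text
clock: 37.72
tool_pos: [0.5793, 0.1716, 0.1527]
orientation: [-0.477, -0.521, -0.478, 0.523]
ft_force: [-0.3, 0.6, -0.5]
opening: 0.0316
```

Emit:
carry_out([
  [0,0,0,0,0,0,0.25],
  [0,0,0,0,0,0,0.25],
  [0,0,0,0,0,0,0.25],
  [0,0,0,0,0,0,0.25],
  [0,0,0,0,0,0,0.25],
  [0,0,0,0,0,0,0.25],
  [0,0,0,0,0,0,0.25],
  [0,0,0,0,0,0,0.25],
  [0,0,0,0,0,0,0.25],
  [0,0,0,0,0,0,0.25],
])

```text
clock: 38.55
tool_pos: [0.5807, 0.1722, 0.1558]
orientation: [-0.477, -0.522, -0.477, 0.522]
ft_force: [-1.2, 0.1, 0.4]
opening: 0.0321
```

```bash
python3 - <<'E'
from h import *
status("t16"); go([.5812,.1733,.0905],-5.05)
E
```

```text
t 38.6 tcp [0.5807 0.1722 0.1558] x [-0. -0. -1.] jaw -5.1 F [0.  0.8 0.8] T [-0.01 -0.    0.06] op 0.0323 j [ 0.2   0.19  1.56 -0.    1.39  0.29]
tab [459 213] [ 521.4 -177.2] [28.4 12.2] xaxis deg -1.3 z 0.11 board-local [-44.2  62.8]
tab [490 212] [ 521.3 -240.7] [29.1 12.4] xaxis deg -3.2 z 0.11 board-local [-42.5  -0.6]
tab [519 213] [ 517.8 -303.4] [27.1 12.4] xaxis deg -4.7 z 0.111 board-local [-44.1 -63.4]
lid [362 237] (array([481.6,   5.5]), array([73.2, 12.7]), 84.7)
-> [0.5812 0.1733 0.0905] SHIFT cm [ 6.53  0.04 -0.12] TURN [-0.05  0.    0.  ] rows 1.6 0.0
```

Emit:
carry_out([
  [0,0,0,1,0,-0.1,0.25],
  [0,0,0,2.5,0,-0.1,0.25],
  [0,0,0,4,0,-0.1,0.25],
  [0,0,0,5.6,0,-0.1,0.25],
  [0,0,0,6.5,0,-0.1,0.25],
  [0,0,0,6.5,0,-0.1,0.25],
  [0,0,0,6.5,0,-0.1,1],
  [0,0,0,6.5,0,-0.1,1],
  [0,0,0,6.5,0,-0.1,1],
  [0,0,0,6.5,0,-0.1,1],
])

```text
clock: 39.43
tool_pos: [0.5813, 0.1733, 0.0916]
orientation: [0.477, 0.522, 0.477, -0.521]
ft_force: [-0.0, 0.0, -2.9]
opening: 0.0113
```

Emit:
carry_out([
  [0,0,0,0,0,0,1],
  [0,0,0,-0.4,0,0,1],
  [0,0,0,-1.2,0,0,1],
  [0,0,0,-2.5,0,0,1],
  [0,0,0,-4.5,0,0,1],
  [0,0,0,-7,0,0,1],
  [0,0,0,-9.5,0,0,1],
  [0,0,0,-12,0,0,1],
  [0,0,0,-14,0,0,1],
  [0,0,0,-15,0,0,1],
])

```text
clock: 40.27
tool_pos: [0.5823, 0.1735, 0.2463]
orientation: [0.478, 0.524, 0.476, -0.52]
ft_force: [-0.3, -0.2, -1.9]
opening: 0.0107
```

```bash
python3 - <<'E'
from h import *
show(); go([.6058,-.3066,.235],-1.7)
E
```

```text
t 40.27 tcp [0.5823 0.1735 0.2463] x [ 0.006  0.001 -1.   ] jaw -5.1 F [-0.3 -0.2 -1.9] T [-0.01 -0.03  0.03] op 0.0107 j [ 0.21  0.14  1.45 -0.    1.54  0.29]
-> [ 0.6058 -0.3066  0.235 ] SHIFT cm [ 1.08  6.6  47.62] TURN [-3.4  -0.1  -0.36] rows 11.5 0.5
```

Emit:
carry_out([
  [-0.3,0,0,0,0.2,2,1],
  [-0.6,0,0,0,0.7,5.5,1],
  [-0.9,0,0,0,1.3,9.5,1],
  [-1.3,0,0,0,1.9,13.5,1],
  [-1.6,0,0,0,2.5,17.6,1],
  [-2,0,0,0,3.1,21.7,1],
  [-2.4,0,0,0,3.7,25.8,1],
  [-2.8,0,0,0,4.3,29.9,1],
  [-3.1,0,0,0,4.9,34,1],
  [-3.4,0,0,0,5.4,38,1],
])

```text
clock: 41.1
tool_pos: [0.6004, -0.2122, 0.2411]
orientation: [0.493, 0.507, 0.493, -0.507]
ft_force: [-0.1, -0.1, -2.0]
opening: 0.0111
```

Emit:
carry_out([
  [0,0,0,0,0.3,3.4,1],
  [0,0,0,0,0.55,6.2,1],
  [0,0,0,0,0.7,8.4,1],
  [0,0,0,0,0.75,9.4,1],
  [0,0,0,0,0.75,9.6,1],
  [0,0,0,0,0.75,9.6,1],
  [0,0,0,3,0.75,9.6,1],
  [0,0,0,6,0.75,9.6,1],
  [0,0,0,9,0.75,9.6,1],
  [0,0,0,11,0.75,9.6,1],
])

```text
clock: 41.93
tool_pos: [0.6046, -0.3033, 0.1276]
orientation: [-0.492, -0.507, -0.494, 0.507]
ft_force: [-0.9, 0.7, -2.2]
opening: 0.0108
```

```bash
python3 - <<'E'
from h import *
show(); go([.6058,-.3066,.0905],-1.7)
E
```

```text
t 41.93 tcp [ 0.6046 -0.3033  0.1276] x [-0.003  0.002 -1.   ] jaw -1.59 F [-0.9  0.7 -2.2] T [ 0.05  0.05 -0.05] op 0.0108 j [-0.54  0.4   1.36  0.    1.38 -0.51]
-> [ 0.6058 -0.3066  0.0905] SHIFT cm [3.71 0.14 0.34] TURN [ 0.11 -0.13  0.16] rows 0.9 0.0
```

Emit:
carry_out([
  [0,0,0,1.2,0,0.15,1],
  [0,0,0,2.2,0,0.15,1],
  [0,0,0,3,0,0.15,1],
  [0,0,0,3.5,0,0.15,1],
  [0,0,0,3.8,0,0.15,1],
  [0,0,0,4,0,0.15,1],
  [0,0,0,4,0,0.15,1],
  [0,0,0,4,0,0.15,1],
  [0,0,0,4,0,0.15,0.6],
  [0,0,0,4,0,0.15,0.25],
])

```text
clock: 42.77
tool_pos: [0.6059, -0.3082, 0.0918]
orientation: [0.493, 0.508, 0.492, -0.507]
ft_force: [-0.6, -0.3, -0.5]
opening: 0.0275
```

Emit:
carry_out([
  [0,0,0,0,0,0,0.25],
  [0,0,0,0,0,0,0.25],
  [0,0,0,-1.5,0,0,0.25],
  [0,0,0,-4,0,0,0.25],
  [0,0,0,-7,0,0,0.25],
  [0,0,0,-10,0,0,0.25],
  [0,0,0,-13,0,-2,0.25],
  [0,0,0,-14,0,-6,0.25],
  [0,0,0,-14,0,-10,0.25],
  [0,0,0,-14,0,-14,0.25],
])

```text
clock: 43.6
tool_pos: [0.6103, -0.1672, 0.2344]
orientation: [0.494, 0.508, 0.491, -0.507]
ft_force: [0.4, 1.3, -0.4]
opening: 0.0322
```

```bash
python3 - <<'E'
from h import *
status("t17"); go([.5908,.2763,.235],-5.05)
E
```

```text
t 43.65 tcp [ 0.6107 -0.1591  0.2335] x [ 0.003  0.003 -1.   ] jaw -1.48 F [3.4 4.4 0.1] T [ 0.08 -0.07  0.01] op 0.0323 j [-0.34  0.21  1.39  0.    1.53 -0.31]
tab [519 171] [ 605.7 -307.5] [28.6 13.1] xaxis deg -3.4 z 0.11 board-local [ 43.9 -64.9]
tab [244 186] [590.5 276.2] [26.1 12.2] xaxis deg -5.4 z 0.111  
tab [489 212] [ 521.4 -240.7] [27.4 12.7] xaxis deg -1.1 z 0.109 board-local [-42.4  -0.6]
tab [519 213] [ 518.1 -303.7] [27.  12.3] xaxis deg -5.3 z 0.11 board-local [-43.8 -63.7]
tab [264 261] [427.3 238.6] [24.2 24. ] xaxis deg -50.9 z 0.113  
lid [357 237] (array([481.8,  11. ]), array([83.6, 12.4]), 84.41)
-> [0.5908 0.2763 0.235 ] SHIFT cm [-1.000e-02 -3.110e+00 -4.347e+01] TURN [ 3.57 -0.2  -0.17] rows 10.5 0.5
```

Cell 5 is good. Last carrier: the back-left well at (591,276).

Emit:
carry_out([
  [0.4,0,0,0,-0.2,-4,0.25],
  [0.8,0,0,0,-0.5,-8.1,0.25],
  [1.2,0,0,0,-0.8,-12.2,0.25],
  [1.6,0,0,0,-1.1,-16.3,0.25],
  [2,0,0,0,-1.4,-20.4,0.25],
  [2.4,0,0,0,-1.7,-24.5,0.25],
  [2.8,0,0,0,-2,-28.6,0.25],
  [3.2,0,0,0,-2.3,-32.7,0.25],
  [3.5,0,0,0,-2.6,-36.5,0.25],
  [3.5,0,0,0,-2.9,-40,0.25],
])

```text
clock: 44.48
tool_pos: [0.5921, 0.2352, 0.2323]
orientation: [0.477, 0.523, 0.477, -0.522]
ft_force: [0.9, 0.8, 0.3]
opening: 0.0322
```

Emit:
carry_out([
  [0,0,0,0,0,-2.5,0.25],
  [0,0,0,0,0.1,-4,0.25],
  [0,0,0,1,0.1,-4.5,0.25],
  [0,0,0,4,0.1,-4.5,0.25],
  [0,0,0,7,0.1,-4.5,0.25],
  [0,0,0,7.5,0.1,-4.5,0.25],
  [0,0,0,7.5,0.1,-4.5,0.25],
  [0,0,0,7.5,0.1,-4.5,0.25],
  [0,0,0,7.5,0.1,-4.5,0.25],
  [0,0,0,7.5,0.1,-4.5,0.25],
])

```text
clock: 45.32
tool_pos: [0.599, 0.2777, 0.1587]
orientation: [0.477, 0.524, 0.476, -0.521]
ft_force: [0.3, 0.6, 0.4]
opening: 0.0324
```

```bash
python3 - <<'E'
from h import *
status("t18"); go([.5907,.2763,.0905],-5.05)
E
```

```text
t 45.37 tcp [0.5989 0.2777 0.1584] x [ 0.003  0.001 -1.   ] jaw -5.22 F [-0.4  0.1  0.6] T [ 0.01 -0.   -0.01] op 0.0322 j [ 0.36  0.33  1.39 -0.    1.42  0.45]
tab [519 171] [ 605.7 -307.8] [28.1 13. ] xaxis deg -1.7 z 0.11 board-local [ 43.9 -65.2]
tab [249 186] [590.  271.4] [16.6 12.6] xaxis deg -10.8 z 0.109  
tab [459 213] [ 521.3 -176.4] [27.1 12.6] xaxis deg -2.5 z 0.11 board-local [-44.4  63.6]
tab [490 212] [ 521.4 -240.7] [27.9 12.4] xaxis deg -3.0 z 0.11 board-local [-42.4  -0.6]
tab [520 213] [ 517.9 -304.3] [26.5 12.3] xaxis deg -3.6 z 0.111 board-local [-44.  -64.3]
lid [357 237] (array([482. ,  10.9]), array([83.6, 12.4]), 84.48)
-> [0.5907 0.2763 0.0905] SHIFT cm [ 6.78 -0.82  0.23] TURN [-0.17 -0.09 -0.19] rows 1.6 0.0
```

Emit:
carry_out([
  [0,0,0,0,-0.8,0.2,0.25],
  [0,0,0,0.7,-0.8,0.2,0.25],
  [0,0,0,1.4,-0.8,0.2,0.25],
  [0,0,0,1.5,-0.8,0.2,0.25],
  [0,0,0,1.5,-0.8,0.2,0.25],
  [0,0,0,1.5,-0.8,0.2,0.25],
  [0,0,0,1.5,-0.8,0.2,0.25],
  [0,0,0,1.5,-0.8,0.2,0.25],
  [0,0,0,1.5,-0.8,0.2,0.25],
  [0,0,0,1.5,-0.8,0.2,0.25],
])

```text
clock: 46.2
tool_pos: [0.5895, 0.2763, 0.141]
orientation: [0.477, 0.522, 0.477, -0.522]
ft_force: [0.7, 0.0, 0.4]
opening: 0.0321
```

```bash
python3 - <<'E'
from h import *
show(); go([.5907,.2763,.0905],-5.05)
E
```

```text
t 46.2 tcp [0.5895 0.2763 0.141 ] x [ 0.  0. -1.] jaw -5.2 F [0.7 0.  0.4] T [-0.03  0.01  0.03] op 0.0321 j [0.36 0.32 1.44 0.   1.39 0.45]
-> [0.5907 0.2763 0.0905] SHIFT cm [ 5.05  0.12 -0.01] TURN [-0.15 -0.01 -0.02] rows 1.2 0.0
```

Emit:
carry_out([
  [0,0,0,0.7,0.1,0,0.25],
  [0,0,0,2,0.1,0,0.25],
  [0,0,0,3.3,0.1,0,0.25],
  [0,0,0,4.5,0.1,0,0.25],
  [0,0,0,5,0.1,0,0.25],
  [0,0,0,5,0.1,0,0.25],
  [0,0,0,5,0.1,0,1],
  [0,0,0,5,0.1,0,1],
  [0,0,0,5,0.1,0,1],
  [0,0,0,5,0.1,0,1],
])

```text
clock: 47.03
tool_pos: [0.5906, 0.2763, 0.0913]
orientation: [0.477, 0.522, 0.477, -0.522]
ft_force: [-0.3, -0.1, -2.7]
opening: 0.0114
```

Emit:
carry_out([
  [0,0,0,0,0,0,1],
  [0,0,0,-0.4,0,0,1],
  [0,0,0,-1.2,0,0,1],
  [0,0,0,-2.5,0,0,1],
  [0,0,0,-4.5,0,0,1],
  [0,0,0,-7,0,0,1],
  [0,0,0,-9.5,0,0,1],
  [0,0,0,-12,0,0,1],
  [0,0,0,-14,0,0,1],
  [0,0,0,-15,0,0,1],
])

```text
clock: 47.87
tool_pos: [0.5919, 0.2768, 0.2466]
orientation: [0.478, 0.524, 0.476, -0.52]
ft_force: [1.2, 0.2, -1.5]
opening: 0.0112
```

```bash
python3 - <<'E'
from h import *
show(); go([.6096,-.1787,.235],-1.7)
E
```

```text
t 47.87 tcp [0.5919 0.2768 0.2466] x [ 0.006  0.002 -1.   ] jaw -5.2 F [ 1.2  0.2 -1.5] T [ 0.  -0.1  0. ] op 0.0112 j [0.36 0.26 1.31 0.   1.56 0.45]
-> [ 0.6096 -0.1787  0.235 ] SHIFT cm [ 1.06  5.88 45.2 ] TURN [-3.5  -0.16 -0.36] rows 10.9 0.5
```

Emit:
carry_out([
  [-0.3,0,0,0,0.2,2,1],
  [-0.6,0,0,0,0.7,5.5,1],
  [-0.9,0,0,0,1.2,9.5,1],
  [-1.3,0,0,0,1.8,13.5,1],
  [-1.6,0,0,0,2.4,17.6,1],
  [-2,0,0,0,2.9,21.7,1],
  [-2.4,0,0,0,3.4,25.8,1],
  [-2.8,0,0,0,4,29.9,1],
  [-3.2,0,0,0,4.5,33.5,1],
  [-3.5,0,0,0,5,37,1],
])

```text
clock: 48.7
tool_pos: [0.6062, -0.099, 0.2412]
orientation: [0.493, 0.507, 0.492, -0.507]
ft_force: [0.3, 0.6, -2.3]
opening: 0.011
```

Emit:
carry_out([
  [0,0,0,0,0.2,3.2,1],
  [0,0,0,0,0.4,5.8,1],
  [0,0,0,0,0.5,7.5,1],
  [0,0,0,0,0.5,8.2,1],
  [0,0,0,0,0.5,8.2,1],
  [0,0,0,0,0.5,8.2,1],
  [0,0,0,3,0.5,8.2,1],
  [0,0,0,6,0.5,8.2,1],
  [0,0,0,9,0.5,8.2,1],
  [0,0,0,11,0.5,8.2,1],
])

```text
clock: 49.53
tool_pos: [0.608, -0.1763, 0.1276]
orientation: [-0.492, -0.507, -0.494, 0.507]
ft_force: [0.3, 0.3, -2.8]
opening: 0.0114
```

```bash
python3 - <<'E'
from h import *
show(); go([.6096,-.1787,.0905],-1.7)
E
```

```text
t 49.53 tcp [ 0.608  -0.1763  0.1276] x [-0.003  0.002 -1.   ] jaw -1.59 F [ 0.3  0.3 -2.8] T [0.01 0.02 0.  ] op 0.0114 j [-0.36  0.29  1.5   0.    1.36 -0.34]
-> [ 0.6096 -0.1787  0.0905] SHIFT cm [3.71 0.18 0.24] TURN [ 0.11 -0.09  0.17] rows 0.9 0.0
```

Emit:
carry_out([
  [0,0,0,1.2,0,0.1,1],
  [0,0,0,2.2,0,0.1,1],
  [0,0,0,3,0,0.1,1],
  [0,0,0,3.5,0,0.1,1],
  [0,0,0,3.8,0,0.1,1],
  [0,0,0,4,0,0.1,1],
  [0,0,0,4,0,0.1,1],
  [0,0,0,4,0,0.1,1],
  [0,0,0,4,0,0.1,0.6],
  [0,0,0,4,0,0.1,0.25],
])

```text
clock: 50.37
tool_pos: [0.6099, -0.1803, 0.0919]
orientation: [0.493, 0.508, 0.492, -0.507]
ft_force: [-0.2, -0.0, 0.5]
opening: 0.0279
```

Emit:
carry_out([
  [0,0,0,0,0,0,0.25],
  [0,0,0,0,0,0,0.25],
  [0,0,0,-1.5,0,0,0.25],
  [0,0,0,-4,0,0,0.25],
  [0,0,0,-7,0,0,0.25],
  [0,0,0,-10,0,0,0.25],
  [0,0,0,-13,-1,-2,0.25],
  [0,0,0,-14,-3,-6,0],
  [0,0,0,-14,-5,-10,0],
  [0,0,0,-14,-7,-14,0],
])

```text
clock: 51.2
tool_pos: [0.5477, -0.0464, 0.2327]
orientation: [0.493, 0.508, 0.491, -0.507]
ft_force: [0.5, 0.8, 0.3]
opening: 0.0425
```

```bash
python3 - <<'E'
from h import *
status("t19"); go([.4821,.0109,.16],-5.2)
E
```

```text
t 51.25 tcp [ 0.5446 -0.0396  0.2314] x [-0.001  0.004 -1.   ] jaw -1.56 F [3.7 4.1 0.7] T [ 0.11 -0.11 -0.01] op 0.043 j [-0.17 -0.01  1.64  0.    1.52 -0.14]
tab [519 171] [ 605.4 -306.8] [28.6 12.7] xaxis deg -1.8 z 0.109 board-local [ 43.6 -64.2]
tab [459 213] [ 521.2 -176.5] [26.8 12.2] xaxis deg -2.1 z 0.111 board-local [-44.5  63.5]
tab [519 213] [ 517.9 -303.1] [26.9 12. ] xaxis deg -5.8 z 0.11 board-local [-44.  -63.1]
tab [264 261] [426.2 239.3] [25.2 25.8] xaxis deg 43.3 z 0.112  
lid [357 237] (array([482.6,  17.5]), array([70.1, 12.3]), 84.83)
-> [0.4821 0.0109 0.16  ] SHIFT cm [ 7.17 -6.38 -4.85] TURN [ 3.64 -0.22  0.05] rows 2.6 0.5
```

View pics/t19.png

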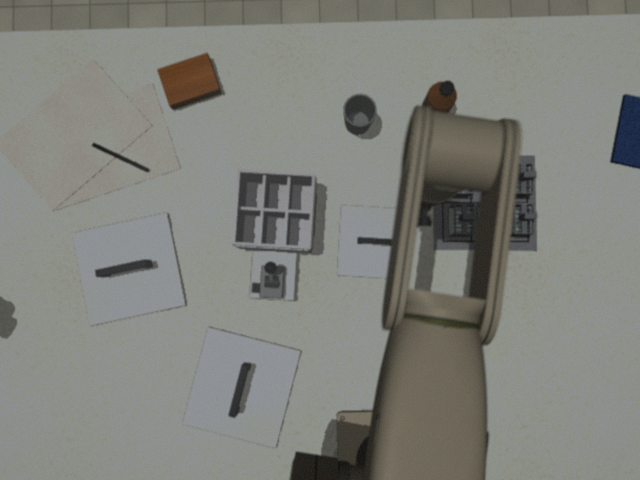

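All wells are empty: (250-310, 180-245) shows only walls. I refine the dryer pose from its rim while approaching the lid.

```bash
python3 - <<'E'
from h import *
from scipy.optimize import minimize
c=optics.get_calibration("top")
p=cv2.imread("pics/t19.png"); g=cv2.GaussianBlur(p.max(2),(3,3),0).astype(np.float32)
W=[];D=[]
for x in (-76,0,76):
    for y in np.linspace(-78,78,80): W.append((x,y))
for y in (-78,-26,26,78):
    for x in np.linspace(-76,76,80): W.append((x,y))
for cx in (-38,38):
    for cy in (-52,0,52):
        for s in np.linspace(-1,1,20):
            D+= [(cx-29,cy+17*s),(cx+29,cy+17*s),(cx+29*s,cy-17),(cx+29*s,cy+17)]
W=np.array(W)/1000
def smp(L,q,z):
    a=np.radians(q[2]); Rm=np.array([[np.cos(a),-np.sin(a)],[np.sin(a),np.cos(a)]])
    P=L@Rm.T+q[:2]/1000; uv=proj(np.c_[P,np.full(len(P),z)],c).astype(np.float32)
    return cv2.remap(g,uv[:,0],uv[:,1],cv2.INTER_LINEAR).mean()
D=np.array(D)/1000
for f in (lambda q:-float(smp(W,q,.12)),lambda q:float(smp(D,q,.12)-smp(W,q,.12))):
  b=min((minimize(f,[548+dx,228+dy,-5.1],method="Nelder-Mead",options=dict(initial_simplex=np.array([[548+dx,228+dy,-5],[552+dx,228+dy,-5],[548+dx,232+dy,-5],[548+dx,228+dy,-3]]))) for dx in (-4,0,4) for dy in (-4,0,4)),key=lambda r:r.fun)
  print(b.x,b.fun)
show()
E
```

```text
[547.94725802 228.88743072  -5.48476785] -135.3203887939453
[547.62855067 228.98916713  -5.48262196] -52.12928771972656
t 51.25 tcp [ 0.5446 -0.0396  0.2314] x [-0.001  0.004 -1.   ] jaw -1.56 F [3.7 4.1 0.7] T [ 0.11 -0.11 -0.01] op 0.043 j [-0.17 -0.01  1.64  0.    1.52 -0.14]
```

Emit:
carry_out([
  [1,0,0,0,-1.5,-1.2,0],
  [2,0,0,0,-3.2,-2.6,-0.5],
  [3,0,0,1,-5,-4,-0.5],
  [3.6,0,0,3,-6.2,-5.2,-0.5],
  [3.6,0,0,5,-6.2,-5.4,-0.5],
  [3.6,0,0,7,-6.2,-5.4,-0.5],
  [3.6,0,0,7,-6.2,-5.4,-0.5],
  [3.6,0,0,7,-6.2,-5.4,-0.5],
  [3.6,0,0,7,-6.2,-5.4,-0.5],
  [3.6,0,0,7,-6.2,-5.4,-0.5],
])

```text
clock: 52.08
tool_pos: [0.4884, 0.0084, 0.1626]
orientation: [0.477, 0.523, 0.476, -0.522]
ft_force: [-0.3, -0.3, 0.3]
opening: 0.0643
```

```bash
python3 - <<'E'
from h import *
status("t20"); go([.4821,.0109,.0240],-5.2)
p,d,W,c=look("wrist","w20")
E
```

```text
t 52.13 tcp [0.4884 0.0084 0.1625] x [ 0.003 -0.    -1.   ] jaw -5.32 F [ 0.1 -0.6  0. ] T [0.01 0.04 0.04] op 0.0642 j [-0.09 -0.13  1.88 -0.    1.39  0.01]
tab [459 171] [ 609.5 -179.3] [27.2 13. ] xaxis deg -2.2 z 0.111 board-local [43.9 63.4]
tab [519 171] [ 605.6 -307.8] [13.  28.7] xaxis deg 0.8 z 0.109 board-local [ 43.8 -65.2]
tab [462 213] [ 521.1 -176.8] [27.1 11.8] xaxis deg -2.4 z 0.113 board-local [-44.6  63.2]
tab [490 212] [ 521.2 -241. ] [28.5 12.7] xaxis deg -2.3 z 0.111 board-local [-42.6  -0.9]
tab [519 213] [ 518.3 -303.9] [27.1 11.8] xaxis deg -2.0 z 0.11 board-local [-43.6 -63.9]
tab [264 261] [427.3 239.2] [24.3 24.4] xaxis deg 41.8 z 0.113  
-> [0.4821 0.0109 0.024 ] SHIFT cm [13.85 -0.69 -0.19] TURN [-0.12  0.   -0.15] rows 3.3 0.0
```

View pics/w20.png

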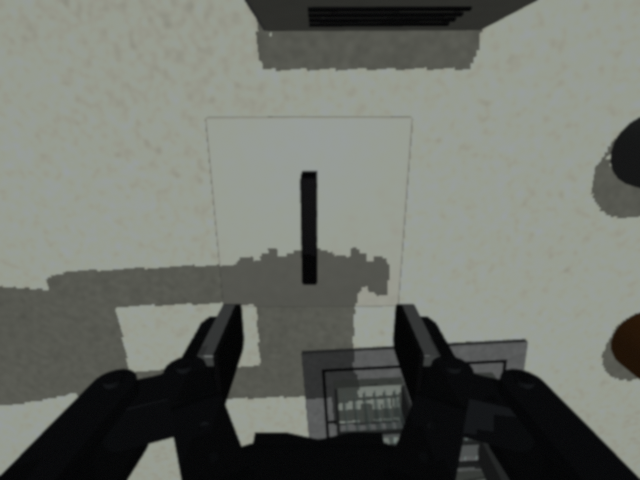

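View pics/t20.png

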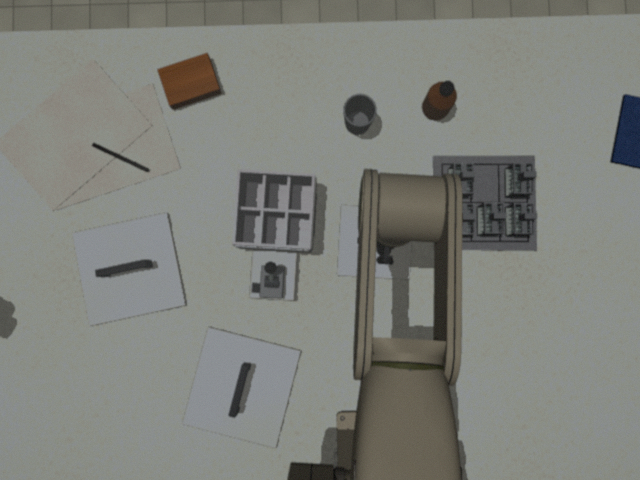

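All five carriers are within 2 mm of their cell centres. The bar (wrist 309,228) lies between the fingers. Going down for the lid.

Emit:
carry_out([
  [0,0,0,1,-0.6,-0.2,-0.5],
  [0,0,0,3.5,-0.6,-0.2,-0.5],
  [0,0,0,6.5,-0.6,-0.2,-0.5],
  [0,0,0,9.5,-0.6,-0.2,-0.5],
  [0,0,0,12,-0.6,-0.2,-0.5],
  [0,0,0,13.3,-0.6,-0.2,-0.5],
  [0,0,0,13.8,-0.6,-0.2,-0.5],
  [0,0,0,13.8,-0.6,-0.2,-0.5],
  [0,0,0,13.8,-0.6,-0.2,-0.5],
  [0,0,0,13.8,-0.6,-0.2,-0.5],
])

```text
clock: 53.02
tool_pos: [0.483, 0.0111, 0.0246]
orientation: [0.477, 0.523, 0.476, -0.522]
ft_force: [0.3, -1.0, -0.3]
opening: 0.064
```

Emit:
carry_out([
  [0,0,0,0,0,0,0],
  [0,0,0,0,0,0,1],
  [0,0,0,0,0,0,1],
  [0,0,0,0,0,0,1],
  [0,0,0,0,0,0,1],
  [0,0,0,0,0,0,1],
  [0,0,0,-0.2,0,0,1],
  [0,0,0,-0.7,0,0,1],
  [0,0,0,-1.5,0,0,1],
  [0,0,0,-2.5,0,0,1],
], newtons=60)

```text
clock: 53.85
tool_pos: [0.4803, 0.0113, 0.0475]
orientation: [-0.476, -0.522, -0.477, 0.523]
ft_force: [0.3, 0.4, -3.9]
opening: 0.0109
```

```bash
python3 - <<'E'
from h import *
show(); go([.548,.2287,.225],-5.4)
p,d,W,c=look("wrist","w21")
E
```

```text
t 53.85 tcp [0.4803 0.0113 0.0475] x [-0.002  0.    -1.   ] jaw -5.3 F [ 0.3  0.4 -3.9] T [ 0.02 -0.09 -0.02] op 0.0109 j [-0.08 -0.02  1.99  0.    1.17  0.01]
-> [0.548  0.2287 0.225 ] SHIFT cm [-17.76   4.69 -22.27] TURN [0.1  0.   0.14] rows 6.9 0.0
```

View pics/w21.png

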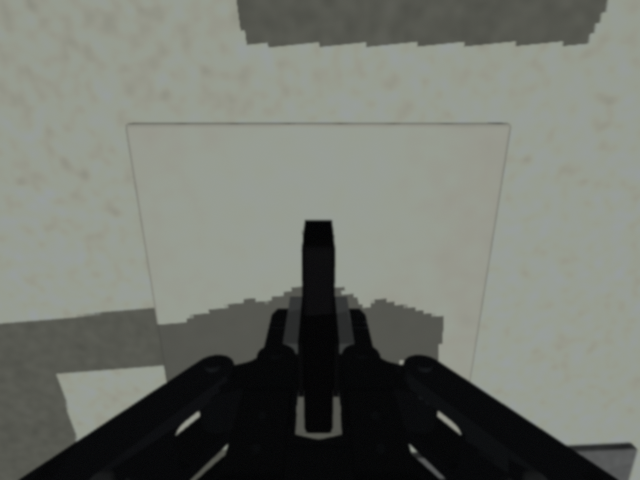

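Emit:
carry_out([
  [0,0,0,-2.5,0,0,1],
  [0,0,0,-5.5,0,0,1],
  [0,0,0,-8.5,0,0,1],
  [0,0,0,-11.5,0,0,1],
  [0,0,0,-14.5,0,0,1],
  [0,0,0,-16.8,0,0,1],
  [0,0,0,-17.7,0.2,-1,1],
  [0,0,0,-17.7,0.7,-3.5,1],
  [0,0,0,-17.7,1.4,-7,1],
  [0,0,0,-17.7,2.1,-10.5,1],
])

```text
clock: 54.73
tool_pos: [0.5123, 0.115, 0.2248]
orientation: [0.476, 0.523, 0.476, -0.523]
ft_force: [1.0, -0.6, -3.9]
opening: 0.0106
```

Emit:
carry_out([
  [0,0,0,0,0.7,-3.2,1],
  [0,0,0,0,1.3,-6.4,1],
  [0,0,0,0,1.9,-9.2,1],
  [0,0,0,0,2.4,-11.2,1],
  [0,0,0,0,2.6,-11.8,1],
  [0,0,0,0,2.6,-11.8,1],
  [0,0,0,0,2.6,-11.8,1],
  [0,0,0,0,2.6,-11.8,1],
  [0,0,0,0,2.6,-11.8,1],
  [0,0,0,0,2.6,-11.8,1],
])

```text
clock: 55.57
tool_pos: [0.5488, 0.2279, 0.2249]
orientation: [0.476, 0.523, 0.476, -0.523]
ft_force: [0.5, -0.6, -3.5]
opening: 0.011
```

```bash
python3 - <<'E'
from h import *
show(); go([.548,.2287,.1443],-5.3)
E
```

```text
t 55.57 tcp [0.5488 0.2279 0.2249] x [ 0. -0. -1.] jaw -5.38 F [ 0.5 -0.6 -3.5] T [ 0.03 -0.04  0.  ] op 0.011 j [ 0.31  0.12  1.51 -0.    1.51  0.4 ]
-> [0.548  0.2287 0.1443] SHIFT cm [ 8.06 -0.09 -0.07] TURN [-0.08  0.01 -0.01] rows 1.9 0.0
```

Emit:
carry_out([
  [0,0,0,0.7,-0.1,-0.1,1],
  [0,0,0,2,-0.1,-0.1,1],
  [0,0,0,3.5,-0.1,-0.1,1],
  [0,0,0,5,-0.1,-0.1,1],
  [0,0,0,6.2,-0.1,-0.1,1],
  [0,0,0,7,-0.1,-0.1,1],
  [0,0,0,7.4,-0.1,-0.1,1],
  [0,0,0,7.6,-0.1,-0.1,1],
  [0,0,0,7.6,-0.1,-0.1,1],
  [0,0,0,7.6,-0.1,-0.1,1],
])

```text
clock: 56.4
tool_pos: [0.5485, 0.2302, 0.1496]
orientation: [0.477, 0.523, 0.476, -0.522]
ft_force: [-0.5, 0.1, -3.6]
opening: 0.0109
```

```bash
python3 - <<'E'
from h import *
show(); go([.548,.2287,.1446],-5.3)
p,d,W,c=look("side","s22"); cv2.imwrite("pics/s22c.png",cv2.resize(p[100:290,230:420],None,fx=3,fy=3))
E
```

```text
t 56.4 tcp [0.5485 0.2302 0.1496] x [ 0.001  0.    -1.   ] jaw -5.3 F [-0.5  0.1 -3.6] T [ 0.   -0.03  0.01] op 0.0109 j [ 0.31  0.17  1.6  -0.    1.37  0.4 ]
-> [0.548  0.2287 0.1446] SHIFT cm [ 0.5  -0.04  0.15] TURN [-0.   -0.03 -0.07] rows 0.1 0.0
```

View pics/s22c.png

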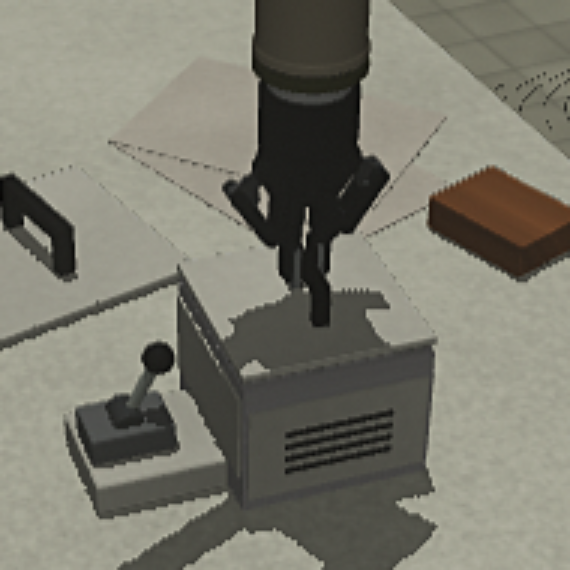

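The lid hovers squarely about 5 mm above the rim. Lowering it and letting go, then moving straight up.

Emit:
carry_out([
  [0,0,0,0.1,0,0.15,1],
  [0,0,0,0.25,0,0.15,1],
  [0,0,0,0.4,0,0.15,1],
  [0,0,0,0.5,0,0.15,1],
  [0,0,0,0.52,0,0.15,1],
  [0,0,0,0.52,0,0.15,1],
  [0,0,0,0.52,0,0.15,0.6],
  [0,0,0,0.52,0,0.15,0],
  [0,0,0,0.52,0,0.15,-0.5],
  [0,0,0,0.5,0,0.15,-0.8],
])

```text
clock: 57.28
tool_pos: [0.5482, 0.2286, 0.1444]
orientation: [0.476, 0.523, 0.476, -0.522]
ft_force: [-0.7, 0.8, -0.4]
opening: 0.0528
```

Emit:
carry_out([
  [0,0,0,0,0,0,-0.8],
  [0,0,0,0,0,0,-0.8],
  [0,0,0,-1,0,0,-0.8],
  [0,0,0,-3,0,0,-0.8],
  [0,0,0,-6,0,0,-0.8],
  [0,0,0,-9,0,0,-0.8],
  [0,0,0,-10,0,3,-0.8],
  [0,0,0,-10,0,7,-0.8],
  [0,0,0,-10,0,11,-0.8],
  [0,0,0,-10,0,15,-0.8],
])

```text
clock: 58.12
tool_pos: [0.5339, 0.078, 0.2453]
orientation: [0.477, 0.523, 0.476, -0.522]
ft_force: [0.8, -0.5, -0.6]
opening: 0.0768
```

Emit:
carry_out([
  [0,0,0,0,0,2,-0.8],
  [0,0,0,0,0,4,-0.8],
  [0,0,0,0,0,5,-0.8],
  [0,0,0,0,0,5,-0.8],
  [0,0,0,0,0,5,-0.8],
  [0,0,0,0,0,5,-0.8],
  [0,0,0,0,0,5,-0.8],
  [0,0,0,0,0,5,-0.8],
  [0,0,0,0,0,5,-0.8],
  [0,0,0,0,0,5,-0.8],
])

```text
clock: 58.95
tool_pos: [0.5293, 0.03, 0.2436]
orientation: [-0.477, -0.522, -0.477, 0.522]
ft_force: [0.3, 0.1, 0.5]
opening: 0.0766
```

```bash
python3 - <<'E'
from h import *
show(); p=status("t23")
p,d,W,c=look("top","t24"); W=W.reshape(-1,3)
m=(W[:,2]>.15)&(W[:,2]<.185)&(abs(W[:,0]-.55)<.1)&(abs(W[:,1]-.23)<.06); print("bar",rect(W[m]),W[m,2].mean())
m=(W[:,2]>.12)&(W[:,2]<.14)&(abs(W[:,0]-.55)<.1)&(abs(W[:,1]-.23)<.1); print("plate",rect(W[m]),W[m,2].mean())
A=np.c_[W[m,:2],np.ones(m.sum())]; print("tilt",np.linalg.lstsq(A,W[m,2],rcond=None)[0])
p,d,W,c=look("side","s24")
E
```

```text
t 58.95 tcp [0.5293 0.03   0.2436] x [-0.  0. -1.] jaw -5.25 F [0.3 0.1 0.5] T [ 0.03  0.05 -0.01] op 0.0766 j [-0.04 -0.06  1.66  0.    1.54  0.05]
t 59.0 tcp [0.5293 0.0298 0.2437] x [-0.  0. -1.] jaw -5.26 F [-0.1 -0.5 -0.7] T [-0.   -0.06  0.06] op 0.077 j [-0.04 -0.06  1.66 -0.    1.54  0.05]
tab [459 171] [ 609.4 -179.4] [27.7 12.9] xaxis deg -1.2 z 0.11 board-local [43.8 63.2]
tab [519 171] [ 605.9 -307.2] [27.3 12.9] xaxis deg -1.3 z 0.109 board-local [ 44.1 -64.6]
tab [459 213] [ 521.2 -176.5] [27.8 12.2] xaxis deg -2.0 z 0.111 board-local [-44.5  63.5]
tab [489 212] [ 521.4 -240.6] [28.7 12.1] xaxis deg -1.9 z 0.11 board-local [-42.4  -0.5]
tab [519 213] [ 517.8 -304.1] [27.9 12.4] xaxis deg -6.2 z 0.11 board-local [-44.1 -64.1]
tab [264 261] [426.6 239.7] [23.9 25.9] xaxis deg 43.2 z 0.113  
bar (array([547.6, 227.7]), array([82.5, 12.8]), 84.81) 0.16579139551280103
plate (array([548. , 227.9]), array([164.1, 160.8]), 84.65) 0.12895325334403238
tilt [0.00023957 0.0013592  0.12851303]
```

View pics/t24.png

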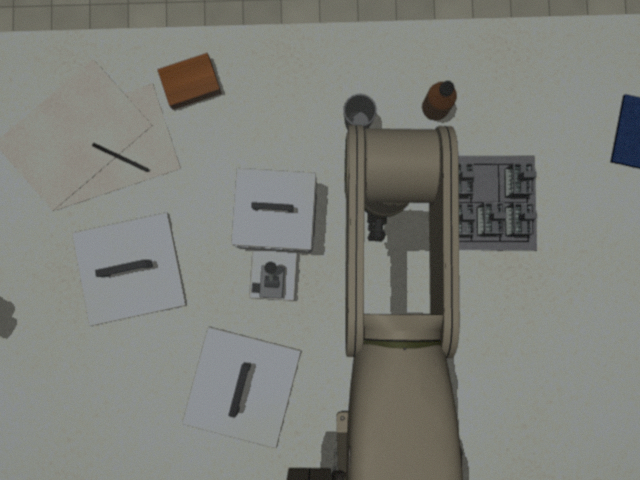

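View pics/s24.png

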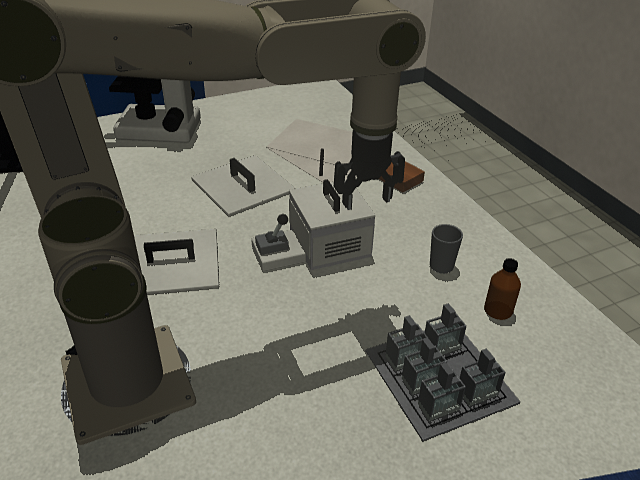

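All goals check out: the lid is centred, flat and square, the lever ball is 122 mm from the block's centre (about 0.99 rad), and the cup and bottle are untouched. Handing in.

```bash
python3 -c "
from h import *
print(r.close_job()); show()"
```

```text
the job is handed in; nothing more can be done
None
the job is handed in; nothing more can be done
```

The job is done and handed in at about 59 s of the 210 s allowed. The system reports no verdict, so the results below are from my own last measurements.

- **Switch:** I pushed the lever against its stop. The last picture puts it at about 0.99 rad, where over 0.85 is needed.
- **Carriers:** Five were present. They stand on cells 0, 1, 2, 3 and 5, so the front row is full. All are upright and within about 2 mm of their cell centres. They looked square within about 5°, a rough estimate from small tab outlines.
- **Carrier mended:** The carrier first set down in cell 2 was found about 32 mm off just after I released it, probably the announced knock. I regrasped it and set it back in the middle of its cell.
- **Lid:** I took the 84 mm-handled lid from the dryer rather than the two larger look-alikes. It lay flat on the bench during the work and is now back on the rim. It is level and square, about 1 mm from the dryer's centre.
- **Cup and bottle:** They looked in the same place in the last pictures. The arm is clear of everything.

One disagreement: my two fits of the dryer's pose differed by about 1 mm and 0.4°, well inside the tolerance.

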